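Raise the counterweighted light shield and push the slide carrier home

TASK

With the fingertips, push the amber light shield of the slide stage up past its balance point so that it stays raised by itself. Then push the slide carrier along its guides, towards the hinge side, until it sits fully home against the end stop. Do not pick anything up or disturb the things around the stage, and finish with the fingers clear.

Things in the scene. Friction and masses are not known exactly. Their poses are not given: they have to be found in the camera images.
- stage: Slide stage: a fixed cream block, 260 (x) by 190 (y) by 30 mm, yaw up to 20 degrees. Origin: centre of its underside; +x runs from its open front (robot side) towards hinge and end stop, z up. On its top (z = 30 mm) two rails, 6 mm high and 53.6 mm apart, run along x from -110 to +40 mm. Two posts, 30 by 12 mm, rise to z = 142 mm at x = +70, y = +-82 mm and carry the hinge.
- end_stop (a point): Middle of the lower edge of the end stop's front face, at x = +40, y = 0, z = 30 mm on the stage. The stop is a dark steel block across the rails, 70 mm wide and 18 mm high. The carrier is home when its back edge touches it.
- counterweight (a point): Middle of the steel counterweight roller (130 mm long, 38 mm diameter), fixed to the shield 50 mm behind and 35 mm above the hinge when lowered. Balance point at joint 0.94 rad: below it the shield drops back to 0, above it it carries on by itself, damped, to its upper stop (up to about three seconds) and stays.
- shield_hinge (a point): Centre of the shield's hinge axle, fixed on the stage at x = +70, y = 0, z = 125 mm; the axle runs along the stage's y.
- shield (a joint): Angle of the light shield, rad: 0 = lowered, level over the stage with its bar towards the stage's -x (so at the start); grows as the bar swings up and then over towards +x; 1.57 = upright; upper stop 1.70. An amber plate 130 by 112 by 4 mm between two 8 mm side arms, nothing hanging below them; 0.56 to 0.88 kg with counterweight; the bar needs 1 to 2 N to rise.
- shield_bar (a point): Middle of the shield's front bar: a round aluminium bar, 12 mm diameter, 130 mm long along the stage's y, 170 mm from the hinge axle, moving with the shield. Lowered, its centre is 125 mm above the table, with over 60 mm of free height above the carrier below it.
- carrier: Slide carrier: loose aluminium plate 76 (x) by 50 (y) by 8 mm, 0.08 to 0.18 kg, with a glass slide on top and an upright push tab 40 mm wide, 4 mm thick along its front edge (outer face at x = -38 mm, top at z = 24 mm). Origin: centre of its underside; axes as the stage's. Lies between the rails under the lowered shield, 28 to 50 mm short of home; home is x = +2 mm in the stage's frame.
- oil_bottle: Bystander: dropper bottle, 32 mm diameter, 70 mm high, about 170 mm to one side of the stage's centre. Origin under its centre.
- slide_box: Bystander: grey box 90 by 40 by 35 mm, about 170 mm to the other side of the stage's centre. Origin under its centre.
- jar: Bystander: jar, 60 mm diameter, 80 mm high, far left. Origin under its centre.
- mouse: Bystander: round black computer mouse, 62 mm, 34 mm high, right of the stage. Origin under its centre.
- beaker: Bystander: glass cup, 64 mm diameter, 85 mm high, right. Origin under its centre.
- hex_driver: Bystander: screwdriver lying on the table, 160 mm long, left.

How it is judged:
By the outcome, as a careful person would: the job done as asked, in the order asked, and still so for the second after the job is handed in, with the robot touching nothing.
It also fails if it takes over 56 s, if anything falls off the work surface, if the arm or the gripper's body presses on something with over 40 N, if the wrist force passes 120 N, or if a joint passes its speed limit or range.

ROBOT

A 6-joint arm with a two-finger parallel gripper is mounted at the origin on the work surface. World frame = base frame: x ahead of the robot, y to its left, z up, the work surface at z = 0. Lengths are in m, angles in rad, forces in N, time in s.
With the tool pointing down it reaches from about 0.35 to 0.85 m from the base axis. Payload 8.1 kg.
Tool frame: the origin (TCP) lies midway between the tips of the shut fingers; the grasp point (between the pads) lies 19 mm behind it; z points along the fingers, y is the direction in which the jaws open and shut (so a half turn about z gives the same grasp; the last joint's range is limited). The gripper opens to 93 mm and grips with 3 to 60 N. Pads are 15 mm wide; open, the fingers measure 128 mm over their backs; the gripper's body (75 mm by 188 mm) begins 65 mm behind the grasp point.
Start: joints at [1.23, 0.13, 1.488, -0, 1.523, -0.085], TCP at [0.152, 0.58, 0.184] pointing down, gripper open.
Joint ranges: [-2.96, 2.96], [-0.89, 2.26], [0.02, 2.5], [-1.34, 4.48], [0, 2.73], [-2.66, 2.66]. Speed limits (rad/s): [2.39, 2.39, 2.79, 3.14, 3.14, 3.14].

INTERFACE

Orientations are given as a rotation vector (axis times angle).
In Python, from plant import robot gives the robot as it stands. The module is installed in compiled form; this text tells all that it offers.
- The arm moves only by the shell command python3 -m pendant 'ROWS' [FORCE]. ROWS is JSON, a list of rows, each an object with "translation": the shift along the tool's x, y, z in mm, a list of three; "twist": the turn, a rotation vector about the tool's x, y, z in rad, a list of three; "grip": the opening, from -1 (shut) to 1 (fully open). A call has exactly 10 rows; each row shifts and turns the pose as measured when the row begins, along the tool's axes as they then stand; what a row does not reach is not made up. A row lasts 1/10 s, in which the tool goes at most 50 mm and 8.59 degrees, less where a joint would pass 70% of its speed; a pose out of reach is approached as far as the arm can. A call is refused whole if a number of a shift passes 50 or a number of a turn 0.15, either way. A call with a gripper value outside its range is refused whole. The fingers move at their own pace and stop on an object; FORCE is the grip in N (left out, the last holds). Time passes only in rows, so rows that do not move let the fingers close, or fill a call up. It gives the time, the measured TCP pose, the force and the opening at its end, in the units of the state.
- robot.read_state(): the state, without advancing time (a new reading comes with each control period).
- robot.read_camera(name): name is "scene" or "side" or "wrist"; returns (picture, depth): 400x640x3 uint8, red, green, blue; 400x640 float32, m along the optical axis (not along the pixel's ray), 0 where there is no reading.
- robot.camera_info(name): a dict with "vertical_fov" (degrees; the focal length in pixels is half the picture's height over the tangent of half this angle, whatever the lens; pixels are square), "cx", "cy" (the principal point, pixels), "D" ([k1, k2, p1, p2, k3] as OpenCV has them; the pictures are not rectified), "cam_to_world" (4x4, takes a point from camera to world coordinates). Camera axes: x right, y up, looking along -z (the intrinsics and any distortion apply to the point x, -y, -z); pixel columns grow to the right and rows downward; lengths in m; the calibration is good to about 2 mm. A picture is of the moment at which its call begins: read the wrist's pose just before it. camera_info takes no time and is no camera call; for the wrist camera it gives the pose at the moment of the call.
- robot.close_job(): hands the job in, once; it reports no verdict.
The state is a dict: "t": time; "q": joint angles; "dq": joint speeds; "joint_torque": joint torques, N m; "tool_pos": TCP position; "orientation": TCP orientation; "force": force on the tool from outside, world axes, zero at the start; "wrist_torque": the same for the moment, N m; "opening": finger opening in m.
Only numpy, scipy, OpenCV 4.12 (cv2) and the standard library are available. Lean on these libraries where they do the work, as an engineer would, in place of code of your own. Each camera call takes 0.05 s, during which the arm holds its last target. There are 200 camera calls.

## Working session

There is one attempt and no reset: what is moved stays moved. The work goes in short steps, Python scripts to look and compute and a shell command to move; the robot and the scene stay as the last step left them, time stands still between calls to the robot, and variables do not carry over. Pictures are saved under pics/ and viewed, about 8 in all and at most 12, crops included, and the job is handed in when it is done.

```bash
mkdir -p pics; cat > h.py <<'E'
import numpy as np, cv2
from plant import robot
from scipy.spatial.transform import Rotation as R
def cam(n):
    i=robot.camera_info(n); p,d=robot.read_camera(n); return i,p,d
def pts(i,d,uv):
    uv=np.asarray(uv,float).reshape(-1,2); f=200/np.tan(np.radians(i["vertical_fov"]/2))
    K=np.array([[f,0,i["cx"]],[0,f,i["cy"]],[0,0,1]])
    n=cv2.undistortPoints(uv[:,None],K,np.array(i["D"]))[:,0]
    T=np.array(i["cam_to_world"]); z=d[uv[:,1].astype(int),uv[:,0].astype(int)]
    return (T[:3,:3]@np.c_[n[:,0]*z,-n[:,1]*z,-z].T).T+T[:3,3], z
def save(p,n): cv2.imwrite("pics/"+n,p[:,:,::-1])
E
python3 - <<'E'
from h import *
s=robot.read_state(); print(s)
for n in("scene","side"):
    i,p,d=cam(n); save(p,n+"0.png"); np.savez(n+"0.npz",p=p,d=d,i=np.array(i,dtype=object)); print(n,i)
E
```

```text
{'t': 0.0, 'q': array([ 1.22958608e+00,  1.31166088e-01,  1.48926817e+00,  3.83112022e-05,
        1.52301151e+00, -8.54195208e-02]), 'dq': array([-0.00078002, -0.00040769,  0.0022205 , -0.00015744,  0.00107634,
        0.00012313]), 'joint_torque': array([-6.03059434e-04, -5.59862351e+01, -4.91748405e+01,  7.67942565e-02,
        3.58238106e-02, -1.71651786e-04]), 'tool_pos': array([0.15156718, 0.5798836 , 0.18249068]), 'orientation': array([-4.00648591e-01, -3.11550596e+00,  2.83177339e-03]), 'force': array([ 0.51562668, -0.71851136, -0.49221374]), 'wrist_torque': array([-0.01629084,  0.01770514,  0.00028257]), 'opening': 0.09291599941672438}
scene {'vertical_fov': 46.983404468130324, 'cx': 314.90681227448084, 'cy': 190.5602817926201, 'D': array([-0.00340578,  0.        ,  0.        ,  0.        ,  0.        ]), 'cam_to_world': array([[-0.85157827, -0.30412308,  0.42699367,  1.25577771],
       [ 0.52376643, -0.5277497 ,  0.66869199,  1.13247222],
       [ 0.02198111,  0.79308852,  0.60870964,  1.11895045],
       [ 0.        ,  0.        ,  0.        ,  1.        ]])}
side {'vertical_fov': 53.95306267091212, 'cx': 313.3039105029784, 'cy': 192.09946781720237, 'D': array([-0.07459974,  0.        ,  0.        ,  0.        ,  0.        ]), 'cam_to_world': array([[ 0.94444752,  0.14557122, -0.29466574,  0.16246527],
       [-0.32831576,  0.45903169, -0.82552933, -1.05047588],
       [ 0.0150876 ,  0.87641253,  0.48132467,  0.75497627],
       [ 0.        ,  0.        ,  0.        ,  1.        ]])}
```

View pics/scene0.png

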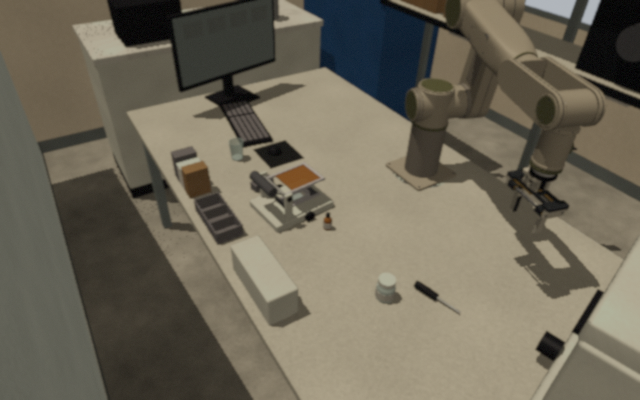

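View pics/side0.png

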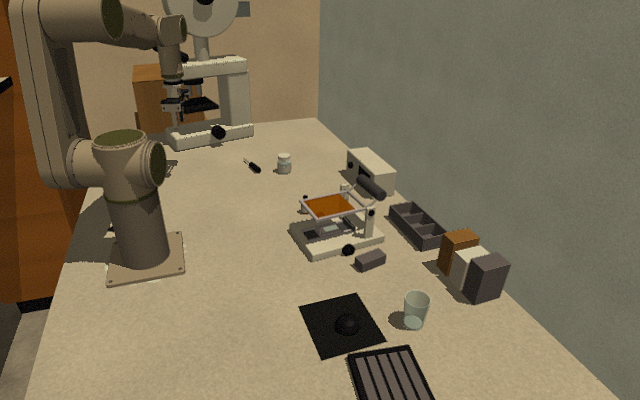

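Scene view: the amber shield is at about (300,178) and the stage below it, with the bottle at (327,222). Side view: amber at (330,207), hinge posts on the right, grey box at (370,260), carrier visible under the shield around (320,232).

```bash
python3 - <<'E'
from h import *
for n,box in(("scene",(265,155,340,200)),("side",(295,185,365,225))):
    z=np.load(n+"0.npz",allow_pickle=True); p,d,i=z["p"],z["d"],z["i"].item()
    h=cv2.cvtColor(p,cv2.COLOR_RGB2HSV); m=cv2.inRange(h,(5,150,60),(22,255,255))
    k=np.zeros_like(m); k[box[1]:box[3],box[0]:box[2]]=255; m&=k
    v,u=np.nonzero(m); P,dd=pts(i,d,np.c_[u,v]); P=P[dd>0]
    print(n,len(P),P.mean(0),np.percentile(P[:,2],[5,50,95]))
    # ray-plane z=0.127 rect
    r=cv2.minAreaRect(P[:,:2].astype(np.float32)*1000); print(r, cv2.boxPoints(r))
    # all points of stage region by height
    b=(270,150,350,245) if n=="scene" else (280,170,400,270)
    U,V=np.meshgrid(np.arange(*b[::2]),np.arange(*b[1::2])); P,dd=pts(i,d,np.c_[U.ravel(),V.ravel()])
    s=(abs(P[:,2]-.030)<.004); print("top",s.sum(),cv2.minAreaRect(P[s][:,:2].astype(np.float32)*1000))
    c=p[b[1]:b[3],b[0]:b[2]]; cv2.imwrite(f"pics/{n}0c.png",cv2.resize(c[:,:,::-1],None,fx=5,fy=5,interpolation=cv2.INTER_CUBIC))
E
```

```text
scene 484 [ 0.5706156  -0.06554656  0.12357671] [0.11986959 0.12356877 0.1274849 ]
((569.70068359375, -67.13166809082031), (124.72196960449219, 102.42631530761719), 5.280130386352539) [[ 502.89142   -21.874609]
 [ 512.3172   -123.8663  ]
 [ 636.50995  -112.388725]
 [ 627.08417   -10.397034]]
top 783 ((518.9696044921875, -135.40463256835938), (505.0316162109375, 234.23095703125), 62.75640106201172)
side 696 [ 0.56564074 -0.06351903  0.12496853] [0.12386709 0.12601301 0.12812395]
((577.1939697265625, -25.62390899658203), (217.7074737548828, 153.0008544921875), 74.49073791503906) [[ 474.37228  -110.05821 ]
 [ 621.80194  -150.96974 ]
 [ 680.0156     58.810394]
 [ 532.586      99.721924]]
top 1904 ((699.9490356445312, 39.24346923828125), (606.8648681640625, 345.69219970703125), 48.677913665771484)
```

View pics/side0c.png

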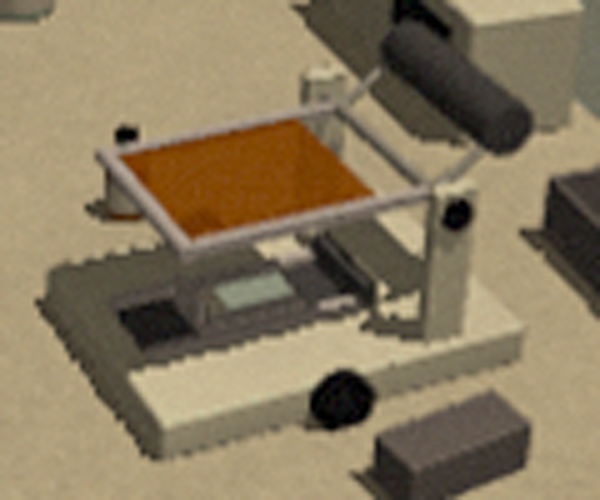

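```bash
cat >> h.py <<'E'
def ray(i,uv,h):
    uv=np.asarray(uv,float).reshape(-1,2); P1,_=pts(i,np.ones((400,640)),uv); C=np.array(i["cam_to_world"])[:3,3]
    D=P1-C; return C+D*((h-C[2])/D[:,2])[:,None]
E
python3 - <<'E'
from h import *
z=np.load("side0.npz",allow_pickle=True); i=z["i"].item(); p=z["p"]
px=lambda c:np.array(c)/5+[280,170]
Q=ray(i,px([[105,153],[187,245],[335,105],[435,190]]),.128); print(Q)
b=(Q[0]+Q[1])/2; a=(Q[2]+Q[3])/2; print("bar",b,"axle",a,"len",np.linalg.norm(Q[0]-Q[1]),np.linalg.norm(a-b),"yaw",np.degrees(np.arctan2(*(a-b)[1::-1])),np.degrees(np.arctan2(*(Q[0]-Q[1])[1::-1]))-90)
# amber corners
A=ray(i,px([[118,158],[195,240],[375,193],[295,120]]),.127);print("amber",A, A.mean(0))
# stage front-right bottom corner etc top z .03
S=ray(i,px([[130,375],[160,435],[520,328],[48,275]]),.03);print("stage",S)
# tab top edge z .03+.024, stop front lower edge
print("tab?",ray(i,px([[180,255],[207,300]]),.054), "slide",ray(i,px([[207,285],[270,270],[295,290],[225,312]]),.039),"stop",ray(i,px([[312,240],[375,290]]),.048))
z=np.load("scene0.npz",allow_pickle=True); i=z["i"].item(); p=z["p"]
cv2.imwrite("pics/scene0d.png",cv2.resize(p[155:240,240:345,::-1],None,fx=7,fy=7,interpolation=cv2.INTER_CUBIC))
E
```

```text
[[ 0.49042526 -0.01643349  0.128     ]
 [ 0.50369939 -0.13447773  0.128     ]
 [ 0.65623609 -0.00199353  0.128     ]
 [ 0.67160453 -0.12241081  0.128     ]]
bar [ 0.49706232 -0.07545561  0.128     ] axle [ 0.66392031 -0.06220217  0.128     ] len 0.11878822946580773 0.16738351809672825 yaw 4.541437280122564 6.415988707433641
amber [[ 0.49689951 -0.02334406  0.127     ]
 [ 0.5106134  -0.12930749  0.127     ]
 [ 0.63520503 -0.11274749  0.127     ]
 [ 0.62348489 -0.01136513  0.127     ]] [ 0.56655071 -0.06919104  0.127     ]
stage [[ 0.4736741  -0.12002126  0.03      ]
 [ 0.47196574 -0.18174751  0.03      ]
 [ 0.72763326 -0.15014249  0.03      ]
 [ 0.45659627  0.00224013  0.03      ]]
tab? [[ 0.53553797 -0.03634858  0.054     ]
 [ 0.53437141 -0.09068323  0.054     ]] slide [[ 0.54831051 -0.05388549  0.039     ]
 [ 0.59410112 -0.05005224  0.039     ]
 [ 0.60084233 -0.07701401  0.039     ]
 [ 0.54859658 -0.08643045  0.039     ]] stop [[ 0.62901443 -0.03746394  0.048     ]
 [ 0.64443858 -0.10521317  0.048     ]]
```

View pics/scene0d.png

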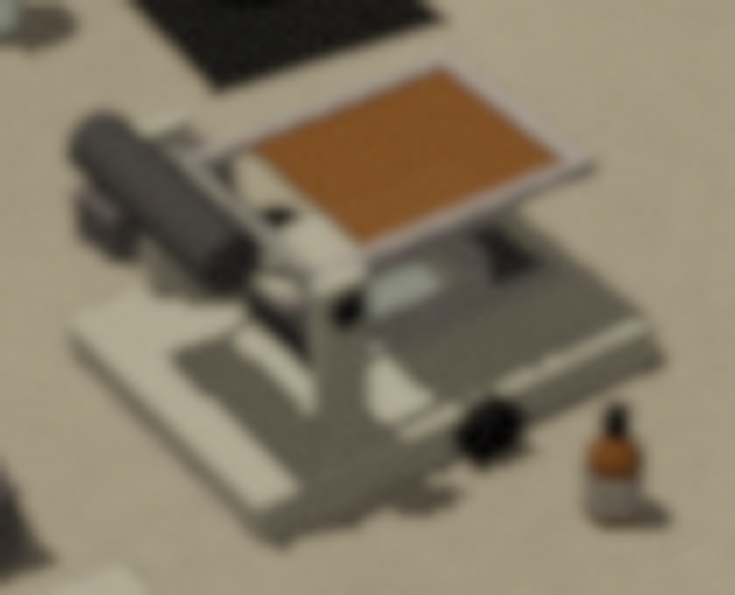

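Scene crop: shield with bar end at (590,165) and counterweight at (165,205), bottle at (612,465); consistent with side-view rays (bar ≈ (0.497,-0.075), axle ≈ (0.664,-0.062), yaw ≈ 5–6°, lengths within a few mm of the nominal). Setting out with shut fingers.

```bash
R='{"translation":[-36,-20,-12],"twist":[0,0,0],"grip":-1}'
python3 -m pendant '[{"translation":[-36,-20,-12],"twist":[0,0,0],"grip":-1},{"translation":[-36,-20,-12],"twist":[0,0,0],"grip":-1},{"translation":[-36,-20,-12],"twist":[0,0,0],"grip":-1},{"translation":[-36,-20,-12],"twist":[0,0,0],"grip":-1},{"translation":[-36,-20,-12],"twist":[0,0,0],"grip":-1},{"translation":[-36,-20,-12],"twist":[0,0,0],"grip":-1},{"translation":[-36,-20,-12],"twist":[0,0,0],"grip":-1},{"translation":[-36,-20,-12],"twist":[0,0,0],"grip":-1},{"translation":[-36,-20,-12],"twist":[0,0,0],"grip":-1},{"translation":[-36,-20,-12],"twist":[0,0,0],"grip":-1}]' 20
python3 -m pendant '[{"translation":[-7,-37,0],"twist":[0,0,0],"grip":-1},{"translation":[-7,-37,0],"twist":[0,0,0],"grip":-1},{"translation":[-7,-37,0],"twist":[0,0,0],"grip":-1},{"translation":[-7,-37,0],"twist":[0,0,0],"grip":-1},{"translation":[-7,-37,0],"twist":[0,0,0],"grip":-1},{"translation":[-7,-37,0],"twist":[0,0,0],"grip":-1},{"translation":[-7,-37,0],"twist":[0,0,0],"grip":-1},{"translation":[-7,-37,0],"twist":[0,0,0],"grip":-1},{"translation":[-7,-37,0],"twist":[0,0,0],"grip":-1},{"translation":[-7,-37,0],"twist":[0,0,0],"grip":-1}]'
cat >> h.py <<'E'
def where(yaw=None):
    s=robot.read_state(); M=R.from_rotvec(s["orientation"]).as_matrix()
    print("t",round(s["t"],2),"tcp",s["tool_pos"].round(4),"x",M[:,0].round(3),"y",M[:,1].round(3),"z",M[:,2].round(3),"q",s["q"].round(2),"F",s["force"].round(1),"op",round(s["opening"],4)); return s["tool_pos"],M
def todo(p,tilt,yaw):
    x,M=where(); y=np.radians(yaw); t=np.radians(tilt); e=np.array([np.cos(y),np.sin(y),0]); u=np.array([0,0,1.])
    z=np.sin(t)*e-np.cos(t)*u; Y=np.array([-np.sin(y),np.cos(y),0]); G=np.c_[np.cross(Y,z),Y,z]
    print("twist",R.from_matrix(M.T@G).as_rotvec().round(3),"shift now mm",(M.T@(np.array(p)-x)*1e3).round(1),"shift after twist mm",(G.T@(np.array(p)-x)*1e3).round(1))
E
python3 -c "
from h import *
todo([.42,-.08,.30],45,5.5)
i,p,d=cam('wrist'); save(p,'w1.png')"
```

```text
t: 1.1
tool_pos: [0.4539, 0.286, 0.2992]
orientation: [-0.385, -3.11, 0.02]
force: [0.1, -0.2, 0.3]
opening: 0.0177
t: 2.1
tool_pos: [0.4303, -0.1049, 0.3004]
orientation: [-0.386, -3.105, 0.022]
force: [0.5, 0.6, -0.1]
opening: 0.0007
t 2.1 tcp [ 0.4303 -0.1049  0.3004] x [-0.97   0.245  0.011] y [ 0.245  0.97  -0.016] z [-0.014 -0.013 -1.   ] q [-0.34 -0.3   1.69 -0.02  1.77 -1.67] F [ 0.5  0.6 -0.1] op 0.0007
twist [-0.148 -0.791 -0.32 ] shift now mm [16.  21.6  0.2] shift after twist mm [ 5.8 25.7 -5.3]
```

View pics/w1.png

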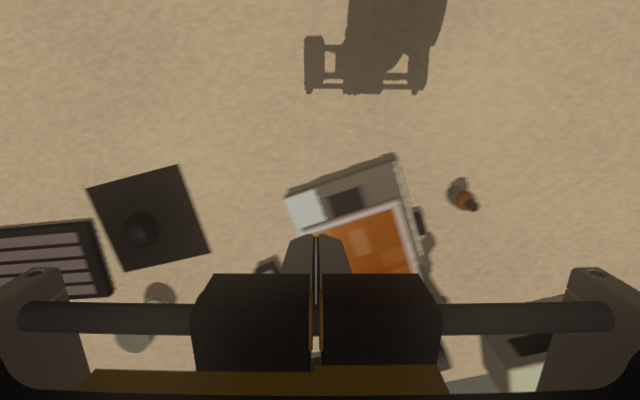

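```bash
python3 -m pendant '[{"translation":[0,0,0],"twist":[0,0,-0.12],"grip":-1},{"translation":[0,0,0],"twist":[0,0,-0.12],"grip":-1},{"translation":[0,0,0],"twist":[0,0,-0.11],"grip":-1},{"translation":[0,0,0],"twist":[0,-0.14,0],"grip":-1},{"translation":[0,0,0],"twist":[0,-0.14,0],"grip":-1},{"translation":[0,0,0],"twist":[0,-0.14,0],"grip":-1},{"translation":[0,0,0],"twist":[0,-0.14,0],"grip":-1},{"translation":[0,0,0],"twist":[0,-0.14,0],"grip":-1},{"translation":[0,0,0],"twist":[0,-0.08,0],"grip":-1},{"translation":[0,0,0],"twist":[0,0,0],"grip":-1}]'
python3 -c "
from h import *
i,p,d=cam('wrist'); save(p,'w2.png'); np.savez('w2.npz',p=p,d=d,i=np.array(i,dtype=object))
todo([.43,-.08,.10],45,5.5)"
```

```text
t: 3.15
tool_pos: [0.4676, -0.1414, 0.2874]
orientation: [-0.142, 2.409, 0.108]
force: [-0.7, 0.9, -0.5]
opening: 0.0004
t 3.2 tcp [ 0.4676 -0.1411  0.2884] x [-0.743 -0.075 -0.665] y [-0.133  0.99   0.037] z [ 0.656  0.116 -0.746] q [-0.95 -0.89  2.27  0.65  1.43 -2.62] F [-0.2  0.6 -0.8] op 0.0007
twist [ 0.053 -0.058  0.001] shift now mm [148.7  58.5 122.9] shift after twist mm [155.5  64.4 110.9]
```

View pics/w2.png

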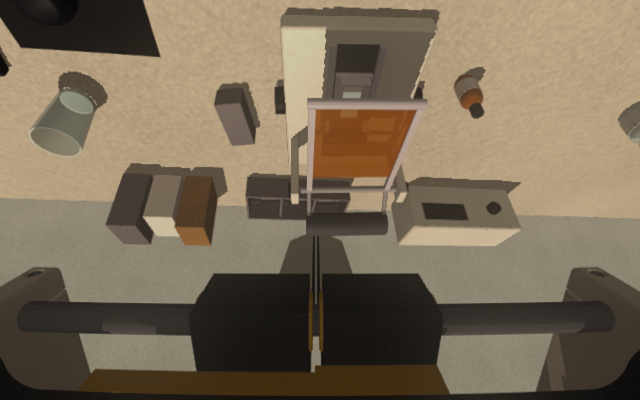

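The wrist views show the bar clearly (ends about (308,104) and (427,103)), and that the arm ran into its q2 limit (‑0.89) while tilting this high and close. I'll measure the bar from this view, then go back to a milder tilt.

```bash
python3 - <<'E'
from h import *
z=np.load("w2.npz",allow_pickle=True); p,d,i=z["p"],z["d"],z["i"].item()
Q=ray(i,[[308,104],[427,103]],.129); b=Q.mean(0); print("bar",Q,b,np.linalg.norm(Q[0]-Q[1]), np.degrees(np.arctan2(*(Q[1]-Q[0])[1::-1]))-90)
print("depth bar",pts(i,d,[[330,104],[365,104],[400,104]]))
print("axle",ray(i,[[296,190],[402,188]],.128), "stage front",ray(i,[[283,12],[437,12]],.03))
todo([.44,-.075,.28],20,5.5)
cv2.imwrite("pics/w2c.png",cv2.resize(p[0:130,260:450,::-1],None,fx=4,fy=4,interpolation=cv2.INTER_CUBIC))
E
```

```text
bar [[ 0.49929061 -0.13902084  0.129     ]
 [ 0.48475138 -0.01163895  0.129     ]] [ 0.49202099 -0.0753299   0.129     ] 0.1282089555109684 6.511497573411944
depth bar (array([[ 0.49689406, -0.11581326,  0.1291193 ],
       [ 0.49217734, -0.0789041 ,  0.13021375],
       [ 0.48897274, -0.04079829,  0.12934409]]), array([0.32536617, 0.32572857, 0.328546  ], dtype=float32))
axle [[ 0.66880877 -0.13829299  0.128     ]
 [ 0.65124335  0.02444738  0.128     ]] stage front [[ 0.45807636 -0.1690313   0.03      ]
 [ 0.43740378  0.0037396   0.03      ]]
t 3.2 tcp [ 0.4676 -0.1411  0.2884] x [-0.743 -0.075 -0.665] y [-0.133  0.99   0.037] z [ 0.656  0.116 -0.746] q [-0.95 -0.89  2.27  0.65  1.43 -2.62] F [-0.2  0.6 -0.8] op 0.0007
twist [0.051 0.379 0.013] shift now mm [21.1 68.8 -4.2] shift after twist mm [22.7 68.4  0.6]
```

View pics/w2c.png

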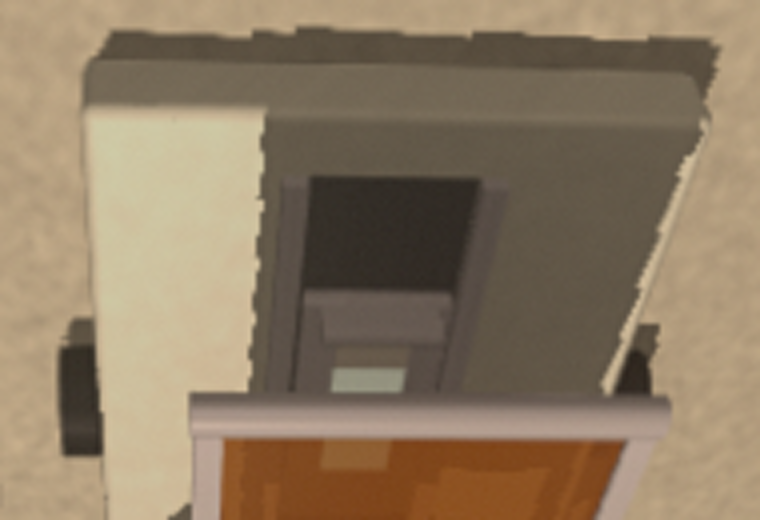

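Crop: bar at row ≈415, between x=190 and 670; tab of the carrier top edge at about (375,292), between the rails. Bar centre ≈ (0.492,-0.075,0.125), yaw ≈ 6.3°, length 128 mm (given 130).

```bash
python3 -m pendant '[{"translation":[0,0,0],"twist":[0.01,0.13,0],"grip":-1},{"translation":[0,0,0],"twist":[0.02,0.13,0],"grip":-1},{"translation":[0,0,0],"twist":[0.02,0.12,0.01],"grip":-1},{"translation":[3,15,0],"twist":[0,0,0],"grip":-1},{"translation":[3,15,0],"twist":[0,0,0],"grip":-1},{"translation":[3,15,0],"twist":[0,0,0],"grip":-1},{"translation":[3,15,0],"twist":[0,0,0],"grip":-1},{"translation":[3,8,0],"twist":[0,0,0],"grip":-1},{"translation":[0,0,0],"twist":[0,0,0],"grip":-1},{"translation":[0,0,0],"twist":[0,0,0],"grip":-1}]'
python3 - <<'E'
from h import *
todo([.457,-.079,.10],20,6.3)
z=np.load("w2.npz",allow_pickle=True); i=z["i"].item()
O=np.array([.5915,-.064]);c,s=np.cos(np.radians(6.3)),np.sin(np.radians(6.3))
for n,uv,h in(("tabtop",[[305,293],[452,293]],.054),("rail ends",[[310,178],[480,180]],.030),("front",[[88,108],[700,125]],.03)):
    q=ray(i,np.array(uv)/4+[260,0],h)[:,:2]; print(n,q,((q-O)@np.array([[c,-s],[s,c]])*1e3).round(1))
E
```

```text
t: 4.2
tool_pos: [0.4481, -0.0703, 0.2889]
orientation: [-0.138, 2.812, -0.007]
force: [0.8, 0.2, -0.3]
opening: 0.0004
t 4.2 tcp [ 0.4481 -0.0703  0.2889] x [-0.942 -0.096 -0.32 ] y [-0.095  0.995 -0.021] z [ 0.321  0.011 -0.947] q [-0.39 -0.68  2.    0.13  1.52 -2.05] F [ 0.8  0.2 -0.3] op 0.0004
twist [-0.025 -0.023 -0.007] shift now mm [ 52.9  -5.5 181.7] shift after twist mm [ 57.2  -9.6 180.3]
tabtop [[ 0.5129714  -0.1002212 ]
 [ 0.50799245 -0.05436668]] [[-82.  -27.4]
 [-81.9  18.7]]
rail ends [[ 0.4897134  -0.10126258]
 [ 0.48439441 -0.04891082]] [[-105.3  -25.9]
 [-104.8   26.8]]
front [[ 0.47526044 -0.16938703]
 [ 0.45926353  0.01174266]] [[-127.1  -92. ]
 [-123.1   89.8]]
```

```bash
python3 -m pendant '[{"translation":[6,-1,20],"twist":[-0.02,-0.02,0],"grip":-1},{"translation":[6,-1,20],"twist":[0,0,0],"grip":-1},{"translation":[6,-1,20],"twist":[0,0,0],"grip":-1},{"translation":[6,-1,20],"twist":[0,0,0],"grip":-1},{"translation":[6,-1,20],"twist":[0,0,0],"grip":-1},{"translation":[6,-1,20],"twist":[0,0,0],"grip":-1},{"translation":[6,-1,20],"twist":[0,0,0],"grip":-1},{"translation":[6,-1,20],"twist":[0,0,0],"grip":-1},{"translation":[6,-1,20],"twist":[0,0,0],"grip":-1},{"translation":[0,0,0],"twist":[0,0,0],"grip":-1}]'
python3 - <<'E'
from h import *
todo([.475,-.077,.095],40,6.3)
E
```

```text
t: 5.2
tool_pos: [0.4615, -0.0879, 0.0993]
orientation: [-0.132, 2.788, 0.008]
force: [-1.3, 0.5, -0.2]
opening: 0.0006
t 5.2 tcp [ 0.4615 -0.0879  0.0993] x [-0.935 -0.091 -0.343] y [-0.093  0.996 -0.011] z [ 0.343  0.022 -0.939] q [-0.45 -0.6   2.31  0.19  1.13 -2.17] F [-1.3  0.5 -0.2] op 0.0006
twist [-0.018 -0.348 -0.009] shift now mm [-12.1   9.6   8.9] shift after twist mm [-8.4  9.3 12.7]
```

```bash
python3 -m pendant '[{"translation":[-6,3,3],"twist":[-0.01,-0.09,0],"grip":-1},{"translation":[-6,3,3],"twist":[-0.01,-0.09,0],"grip":-1},{"translation":[-5,2,4],"twist":[0,-0.09,0],"grip":-1},{"translation":[-4,2,5],"twist":[0,-0.08,0],"grip":-1},{"translation":[0,0,0],"twist":[0,0,0],"grip":-1},{"translation":[0,0,0],"twist":[0,0,0],"grip":-1},{"translation":[0,0,0],"twist":[0,0,0],"grip":-1},{"translation":[0,0,0],"twist":[0,0,0],"grip":-1},{"translation":[0,0,0],"twist":[0,0,0],"grip":-1},{"translation":[0,0,0],"twist":[0,0,0],"grip":-1}]'
python3 - <<'E'
from h import *
todo([.488,-.0755,.095],40,6.3)
i,p,d=cam("side"); cv2.imwrite("pics/s3.png",cv2.resize(p[130:280,240:400,::-1],None,fx=4,fy=4,interpolation=cv2.INTER_CUBIC))
E
```

```text
t: 6.2
tool_pos: [0.517, -0.0915, 0.1192]
orientation: [-0.133, 2.455, 0.063]
force: [0.8, 0.0, -0.2]
opening: 0.0007
t 6.2 tcp [ 0.517  -0.0915  0.1192] x [-0.771 -0.08  -0.632] y [-0.112  0.994  0.011] z [ 0.627  0.079 -0.775] q [-0.63 -0.76  2.49  0.56  0.96 -2.52] F [ 0.8  0.  -0.2] op 0.0007
twist [ 0.01  -0.015 -0.006] shift now mm [36.3 18.9  1.9] shift after twist mm [36.2 19.1  1.1]
```

View pics/s3.png

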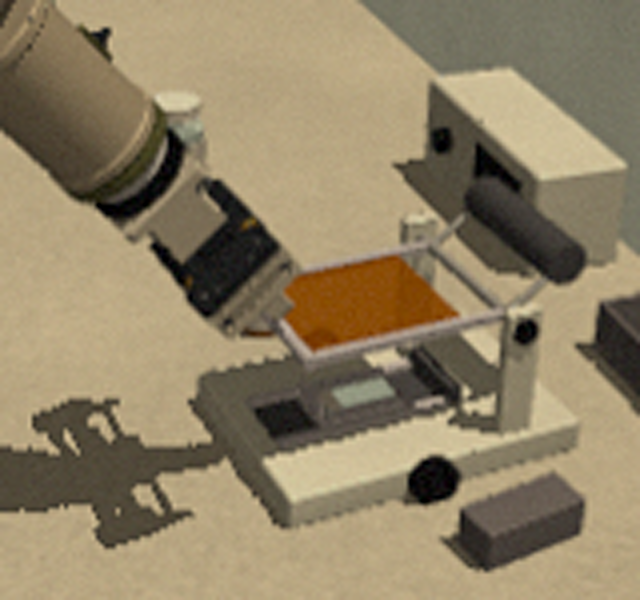

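The image (tip around (290,300) in front of the amber) and the TCP pose agree that the elbow limit (q3=2.49) pushed the tip out and up, so it is over the bar rather than under it; the force is ~0. I'll lift, tilt back to ~22° and come in at a milder tilt.

```bash
python3 -m pendant '[{"translation":[-10,0,-13],"twist":[0,0,0],"grip":-1},{"translation":[-10,0,-13],"twist":[0,0,0],"grip":-1},{"translation":[-10,0,-13],"twist":[0,0,0],"grip":-1},{"translation":[0,0,0],"twist":[0,0.09,0],"grip":-1},{"translation":[0,0,0],"twist":[0,0.09,0],"grip":-1},{"translation":[0,0,0],"twist":[0,0.1,0],"grip":-1},{"translation":[0,0,0],"twist":[0,0,0],"grip":-1},{"translation":[0,0,0],"twist":[0,0,0],"grip":-1},{"translation":[0,0,0],"twist":[0,0,0],"grip":-1},{"translation":[0,0,0],"twist":[0,0,0],"grip":-1}]'
python3 - <<'E'
from h import *
todo([.454,-.079,.16],22,6.3)
i,p,d=cam("wrist"); save(p,"w4.png")
E
```

```text
t: 7.25
tool_pos: [0.5132, -0.0904, 0.1665]
orientation: [-0.151, 2.745, 0.049]
force: [0.2, 0.3, -0.3]
opening: 0.0008
t 7.25 tcp [ 0.5132 -0.0904  0.1665] x [-0.918 -0.098 -0.384] y [-0.112  0.994  0.013] z [ 0.38   0.055 -0.923] q [-0.44 -0.5   2.13  0.23  1.19 -2.18] F [ 0.2  0.3 -0.3] op 0.0008
twist [ 0.013  0.01  -0.003] shift now mm [ 55.7  17.9 -15.9] shift after twist mm [ 55.8  17.8 -15.6]
```

```bash
python3 -m pendant '[{"translation":[14,4,-4],"twist":[0,0,0],"grip":-1},{"translation":[14,4,-4],"twist":[0,0,0],"grip":-1},{"translation":[14,4,-4],"twist":[0,0,0],"grip":-1},{"translation":[14,5,-4],"twist":[0,0,0],"grip":-1},{"translation":[5,0,11],"twist":[0,0,0],"grip":-1},{"translation":[5,0,12],"twist":[0,0,0],"grip":-1},{"translation":[5,0,12],"twist":[0,0,0],"grip":-1},{"translation":[5,0,12],"twist":[0,0,0],"grip":-1},{"translation":[5,0,12],"twist":[0,0,0],"grip":-1},{"translation":[0,0,0],"twist":[0,0,0],"grip":-1}]'
python3 - <<'E'
from h import *
todo([.487,-.0755,.095],22,6.3)
E
```

```text
t: 8.3
tool_pos: [0.45, -0.0801, 0.0874]
orientation: [-0.143, 2.739, 0.046]
force: [-0.0, 0.3, 0.2]
opening: 0.0004
t 8.3 tcp [ 0.45   -0.0801  0.0874] x [-0.916 -0.093 -0.39 ] y [-0.106  0.994  0.012] z [ 0.386  0.053 -0.921] q [-0.5  -0.7   2.4   0.26  1.12 -2.25] F [-0.   0.3  0.2] op 0.0004
twist [ 0.01   0.016 -0.008] shift now mm [-37.3   0.7   7.5] shift after twist mm [-37.4   0.5   6.9]
```

```bash
python3 -m pendant '[{"translation":[-7,0,2],"twist":[0,0,0],"grip":-1},{"translation":[-7,0,2],"twist":[0,0,0],"grip":-1},{"translation":[-7,0,2],"twist":[0,0,0],"grip":-1},{"translation":[-7,0,2],"twist":[0,0,0],"grip":-1},{"translation":[-7,0,1],"twist":[0,0,0],"grip":-1},{"translation":[0,0,0],"twist":[0,0,0],"grip":-1},{"translation":[0,0,0],"twist":[0,0,0],"grip":-1},{"translation":[0,0,0],"twist":[0,0,0],"grip":-1},{"translation":[0,0,0],"twist":[0,0,0],"grip":-1},{"translation":[0,0,0],"twist":[0,0,0],"grip":-1}]'
python3 - <<'E'
from h import *
todo([.487,-.0755,.095],22,6.3)
i,p,d=cam("side"); cv2.imwrite("pics/s5.png",cv2.resize(p[150:260,260:380,::-1],None,fx=5,fy=5,interpolation=cv2.INTER_CUBIC))
E
```

```text
t: 9.3
tool_pos: [0.4883, -0.0756, 0.092]
orientation: [-0.143, 2.74, 0.048]
force: [0.0, -0.7, -0.7]
opening: 0.0007
t 9.3 tcp [ 0.4883 -0.0756  0.092 ] x [-0.917 -0.094 -0.388] y [-0.107  0.994  0.014] z [ 0.384  0.054 -0.922] q [-0.44 -0.55  2.3   0.25  1.06 -2.2 ] F [ 0.  -0.7 -0.7] op 0.0007
twist [ 0.012  0.015 -0.008] shift now mm [ 0.   0.3 -3.3] shift after twist mm [ 0.1  0.3 -3.3]
```

View pics/s5.png

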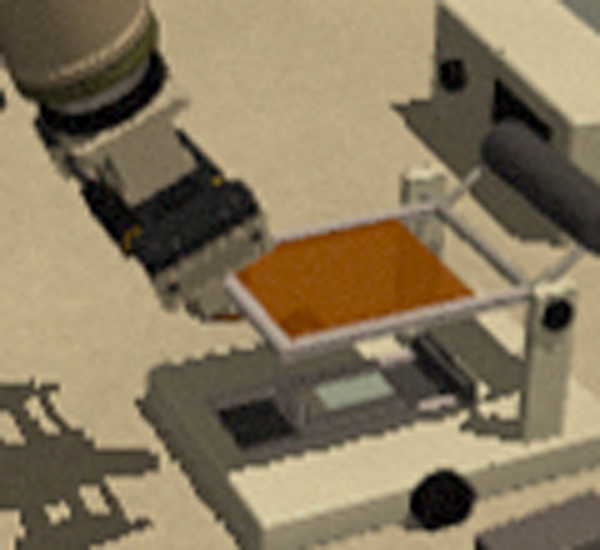

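The fingertip is now in front of and below the bar (gripper tip at (235,315), bar from (232,280) to (285,350)), with no contact force. Now lift along the arc.

```bash
python3 -m pendant '[{"translation":[-4,0,1],"twist":[0,0,0],"grip":-1},{"translation":[-4,0,-8],"twist":[0,0,0],"grip":-1},{"translation":[-4,0,-8],"twist":[0,0,0],"grip":-1},{"translation":[-5,0,-7],"twist":[0,0,0],"grip":-1},{"translation":[-5,0,-7],"twist":[0,0,0],"grip":-1},{"translation":[-5,0,-7],"twist":[0,0,0],"grip":-1},{"translation":[-5,0,-7],"twist":[0,0,0],"grip":-1},{"translation":[-6,0,-6],"twist":[0,0,0],"grip":-1},{"translation":[-6,0,-6],"twist":[0,0,0],"grip":-1},{"translation":[-6,0,-6],"twist":[0,0,0],"grip":-1}]'
python3 - <<'E'
from h import *
x,M=where(); b=x-np.array([.492,-.075,.125]); print("rel bar0 stage x,z mm",(b[0]*.994+b[1]*.11)*1e3,b[2]*1e3)
i,p,d=cam("side"); cv2.imwrite("pics/s6.png",cv2.resize(p[130:260,250:390,::-1],None,fx=4,fy=4,interpolation=cv2.INTER_CUBIC))
E
```

```text
t: 10.35
tool_pos: [0.5126, -0.0744, 0.1749]
orientation: [-0.143, 2.739, 0.047]
force: [-0.4, -1.0, -0.3]
opening: 0.0005
t 10.35 tcp [ 0.5126 -0.0744  0.1749] x [-0.916 -0.093 -0.389] y [-0.106  0.994  0.013] z [ 0.386  0.053 -0.921] q [-0.41 -0.54  2.14  0.22  1.2  -2.13] F [-0.4 -1.  -0.3] op 0.0005
rel bar0 stage x,z mm 20.489341806123807 49.938077241974774
```

View pics/s6.png

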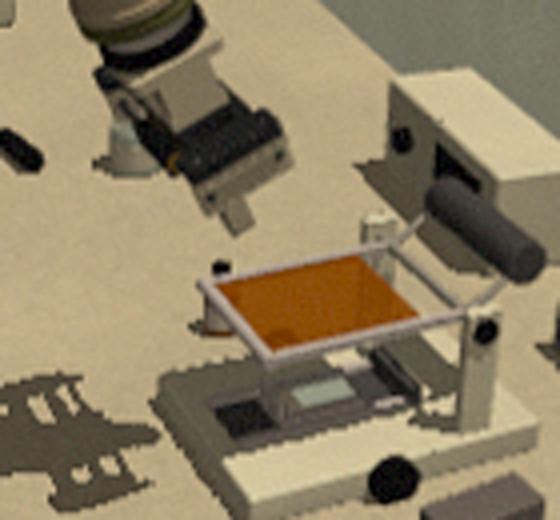

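The shield is still down (bar (205,285)–(270,355)) and the finger passed in front of it: the bar is several mm farther than measured, as the rail/front-edge check hinted. Go back below, and advance farther this time, watching the force.

```bash
python3 -m pendant '[{"translation":[14,0,-6],"twist":[0,0,0],"grip":-1},{"translation":[14,0,-6],"twist":[0,0,0],"grip":-1},{"translation":[13,0,-6],"twist":[0,0,0],"grip":-1},{"translation":[13,0,-6],"twist":[0,0,0],"grip":-1},{"translation":[5,0,13],"twist":[0,0,0],"grip":-1},{"translation":[5,0,13],"twist":[0,0,0],"grip":-1},{"translation":[5,0,13],"twist":[0,0,0],"grip":-1},{"translation":[5,0,13],"twist":[0,0,0],"grip":-1},{"translation":[6,0,13],"twist":[0,0,0],"grip":-1},{"translation":[6,0,12],"twist":[0,0,0],"grip":-1}]'
python3 - <<'E'
from h import *
i,p,d=cam("side")
h=cv2.cvtColor(p,cv2.COLOR_RGB2HSV); m=cv2.inRange(h,(5,150,60),(22,255,255)); k=np.zeros_like(m); k[185:225,295:365]=255
v,u=np.nonzero(m&k); P,z=pts(i,d,np.c_[u,v]); P=P[(z>0)&(abs(P[:,2]-.125)<.01)]; r=cv2.minAreaRect(P[:,:2].astype(np.float32)*1e3); print(len(P),r)
todo([.505,-.074,.092],24,6.3)
E
```

```text
t: 11.4
tool_pos: [0.456, -0.0792, 0.0881]
orientation: [-0.144, 2.737, 0.046]
force: [0.2, 0.6, -0.8]
opening: 0.0
686 ((566.4922485351562, -63.347049713134766), (128.2647247314453, 110.93804931640625), 4.351454257965088)
t 11.45 tcp [ 0.4543 -0.0784  0.085 ] x [-0.917 -0.094 -0.388] y [-0.108  0.994  0.014] z [ 0.384  0.055 -0.922] q [-0.49 -0.67  2.39  0.26  1.11 -2.25] F [-1.1 -0.  -2.8] op 0.0005
twist [ 0.012 -0.021 -0.007] shift now mm [-49.6  -1.   13.2] shift after twist mm [-49.3  -1.2  14.3]
```

```bash
python3 -m pendant '[{"translation":[-8,0,2],"twist":[0,0,0],"grip":-1},{"translation":[-8,0,2],"twist":[0,0,0],"grip":-1},{"translation":[-8,0,2],"twist":[0,0,0],"grip":-1},{"translation":[-8,0,2],"twist":[0,0,0],"grip":-1},{"translation":[-8,0,2],"twist":[0,0,0],"grip":-1},{"translation":[-7,0,2],"twist":[0,0,0],"grip":-1},{"translation":[-6,0,2],"twist":[0,0,0],"grip":-1},{"translation":[0,0,0],"twist":[0,0,0],"grip":-1},{"translation":[0,0,0],"twist":[0,0,0],"grip":-1},{"translation":[0,0,0],"twist":[0,0,0],"grip":-1}]'
cat >> h.py <<'E'
def shield():
    i,p,d=cam("side"); h=cv2.cvtColor(p,cv2.COLOR_RGB2HSV); m=cv2.inRange(h,(5,150,40),(22,255,255)); k=np.zeros_like(m); k[120:235,295:385]=255
    v,u=np.nonzero(m&k); P,z=pts(i,d,np.c_[u,v]); P=P[(z>0)&(np.linalg.norm(P-[.62,-.06,.18],axis=1)<.16)]
    c=np.median(P,0); P=P[np.linalg.norm(P-c,axis=1)<.09]; n=np.linalg.svd(P-P.mean(0))[2][2]; n*=np.sign(n[0]+n[2]+1e-9) if abs(n[0])<.99 else 1
    print("shield n",len(P),"c",P.mean(0).round(3),"normal",n.round(3),"angle",round(float(np.arctan2(-n[0],n[2])),2),"resid mm",round(float(((P-P.mean(0))@n).std()*1e3),1),"z range",P[:,2].min().round(3),P[:,2].max().round(3)); return i,p,d
E
python3 - <<'E'
from h import *
where(); shield()
E
```

```text
t: 12.45
tool_pos: [0.4957, -0.0674, 0.0718]
orientation: [-0.15, 2.782, 0.065]
force: [-0.2, -0.0, 0.4]
opening: 0.0005
t 12.45 tcp [ 0.4957 -0.0674  0.0718] x [-0.932 -0.096 -0.35 ] y [-0.112  0.993  0.026] z [ 0.345  0.064 -0.937] q [-0.4  -0.45  2.26  0.23  1.04 -2.16] F [-0.2 -0.   0.4] op 0.0005
shield n 599 c [ 0.572 -0.069  0.126] normal [0.002 0.002 1.   ] angle -0.0 resid mm 1.2 z range 0.123 0.129
```

```bash
python3 -m pendant '[{"translation":[-6,0,-1],"twist":[0,-0.03,0],"grip":-1},{"translation":[-6,0,-1],"twist":[0,-0.03,0],"grip":-1},{"translation":[-6,0,-1],"twist":[0,-0.03,0],"grip":-1},{"translation":[-6,0,-1],"twist":[0,-0.03,0],"grip":-1},{"translation":[0,0,0],"twist":[0,0,0],"grip":-1},{"translation":[0,0,0],"twist":[0,0,0],"grip":-1},{"translation":[0,0,0],"twist":[0,0,0],"grip":-1},{"translation":[0,0,0],"twist":[0,0,0],"grip":-1},{"translation":[0,0,0],"twist":[0,0,0],"grip":-1},{"translation":[0,0,0],"twist":[0,0,0],"grip":-1}]'
python3 - <<'E'
from h import *
where(); shield()
E
```

```text
t: 13.5
tool_pos: [0.5026, -0.0669, 0.0741]
orientation: [-0.148, 2.686, 0.071]
force: [-2.8, -2.1, -1.1]
opening: 0.0009
t 13.5 tcp [ 0.5026 -0.0669  0.0741] x [-0.894 -0.093 -0.438] y [-0.116  0.993  0.026] z [ 0.432  0.074 -0.899] q [-0.44 -0.54  2.35  0.31  0.98 -2.25] F [-2.8 -2.1 -1.1] op 0.0009
shield n 609 c [ 0.572 -0.068  0.126] normal [-0.001  0.004  1.   ] angle 0.0 resid mm 1.2 z range 0.122 0.13
```

Contact now (‑2.8 N), with the finger under the bar. Lift along the arc with a slight forward bias.

```bash
python3 -m pendant '[{"translation":[-5,0,-7],"twist":[0,0,0],"grip":-1},{"translation":[-5,0,-7],"twist":[0,0,0],"grip":-1},{"translation":[-6,0,-7],"twist":[0,0,0],"grip":-1},{"translation":[-6,0,-7],"twist":[0,0,0],"grip":-1},{"translation":[-6,0,-6],"twist":[0,0,0],"grip":-1},{"translation":[-6,0,-6],"twist":[0,0,0],"grip":-1},{"translation":[-7,0,-6],"twist":[0,0,0],"grip":-1},{"translation":[-7,0,-5],"twist":[0,0,0],"grip":-1},{"translation":[-8,0,-5],"twist":[0,0,0],"grip":-1},{"translation":[-8,0,-5],"twist":[0,0,0],"grip":-1}]'
python3 - <<'E'
from h import *
where(); i,p,d=shield(); cv2.imwrite("pics/s7.png",cv2.resize(p[110:260,250:390,::-1],None,fx=4,fy=4,interpolation=cv2.INTER_CUBIC))
E
```

```text
t: 14.55
tool_pos: [0.5184, -0.0648, 0.1483]
orientation: [-0.153, 2.728, 0.078]
force: [-3.2, -0.4, 2.0]
opening: 0.0004
t 14.55 tcp [ 0.5184 -0.0648  0.1483] x [-0.912 -0.096 -0.399] y [-0.119  0.992  0.032] z [ 0.393  0.077 -0.916] q [-0.4  -0.51  2.17  0.25  1.14 -2.15] F [-3.2 -0.4  2. ] op 0.0004
shield n 285 c [ 0.579 -0.064  0.169] normal [0.444 0.044 0.895] angle -0.46 resid mm 0.6 z range 0.141 0.197
```

```bash
python3 -m pendant '[{"translation":[-8,0,-5],"twist":[0,0,0],"grip":-1},{"translation":[-8,0,-5],"twist":[0,0,0],"grip":-1},{"translation":[-8,0,-4],"twist":[0,0,0],"grip":-1},{"translation":[-8,0,-4],"twist":[0,0,0],"grip":-1},{"translation":[-9,0,-4],"twist":[0,0,0],"grip":-1},{"translation":[-9,0,-3],"twist":[0,0,0],"grip":-1},{"translation":[-9,0,-3],"twist":[0,0,0],"grip":-1},{"translation":[-9,0,-3],"twist":[0,0,0],"grip":-1},{"translation":[-9,0,-2],"twist":[0,0,0],"grip":-1},{"translation":[-9,0,-2],"twist":[0,0,0],"grip":-1}]'
python3 - <<'E'
from h import *
where(); shield()
E
```

```text
t: 15.6
tool_pos: [0.5911, -0.0585, 0.2243]
orientation: [-0.153, 2.721, 0.077]
force: [-0.4, -0.7, 0.3]
opening: 0.0008
t 15.6 tcp [ 0.5911 -0.0585  0.2243] x [-0.909 -0.096 -0.406] y [-0.119  0.992  0.031] z [ 0.4    0.076 -0.914] q [-0.33 -0.33  1.91  0.22  1.2  -2.05] F [-0.4 -0.7  0.3] op 0.0008
shield n 189 c [ 0.62  -0.061  0.207] normal [0.881 0.085 0.466] angle -1.08 resid mm 0.5 z range 0.16 0.258
```

The shield is at about 1.08 rad, past balance. A small extra push, then back off.

```bash
python3 -m pendant '[{"translation":[-9,0,-1],"twist":[0,0,0],"grip":-1},{"translation":[-9,0,-1],"twist":[0,0,0],"grip":-1},{"translation":[0,0,0],"twist":[0,0,0],"grip":-1},{"translation":[18,0,-8],"twist":[0,0,0],"grip":-1},{"translation":[18,0,-8],"twist":[0,0,0],"grip":-1},{"translation":[18,0,-8],"twist":[0,0,0],"grip":-1},{"translation":[18,0,-8],"twist":[0,0,0],"grip":-1},{"translation":[18,0,-8],"twist":[0,0,0],"grip":-1},{"translation":[18,0,-8],"twist":[0,0,0],"grip":-1},{"translation":[0,0,0],"twist":[0,0,0],"grip":-1}]'
python3 - <<'E'
from h import *
shield()
E
python3 -m pendant '[{"translation":[0,0,0],"twist":[0,0,0],"grip":-1},{"translation":[0,0,0],"twist":[0,0,0],"grip":-1},{"translation":[0,0,0],"twist":[0,0,0],"grip":-1},{"translation":[0,0,0],"twist":[0,0,0],"grip":-1},{"translation":[0,0,0],"twist":[0,0,0],"grip":-1},{"translation":[0,0,0],"twist":[0,0,0],"grip":-1},{"translation":[0,0,0],"twist":[0,0,0],"grip":-1},{"translation":[0,0,0],"twist":[0,0,0],"grip":-1},{"translation":[0,0,0],"twist":[0,0,0],"grip":-1},{"translation":[0,0,0],"twist":[0,0,0],"grip":-1}]'
python3 - <<'E'
from h import *
shield()
i,p,d=cam("wrist"); save(p,"w8.png"); np.savez('w8.npz',p=p,d=d,i=np.array(i,dtype=object))
todo([.49,-.075,.10],20,6.3)
E
```

```text
t: 16.65
tool_pos: [0.4878, -0.0705, 0.2335]
orientation: [-0.156, 2.722, 0.078]
force: [-0.3, -0.4, 1.0]
opening: 0.0006
shield n 739 c [ 0.677 -0.055  0.225] normal [ 0.987  0.092 -0.129] angle -1.7 resid mm 1.3 z range 0.159 0.287
t: 17.7
tool_pos: [0.4905, -0.0699, 0.2331]
orientation: [-0.157, 2.723, 0.079]
force: [-0.2, -0.6, -0.1]
opening: 0.0006
shield n 740 c [ 0.677 -0.055  0.225] normal [ 0.987  0.093 -0.129] angle -1.7 resid mm 1.3 z range 0.159 0.287
t 17.8 tcp [ 0.4905 -0.0698  0.2331] x [-0.909 -0.098 -0.404] y [-0.122  0.992  0.033] z [ 0.398  0.079 -0.914] q [-0.45 -0.63  2.1   0.25  1.34 -2.16] F [-0.5 -0.4  0.1] op 0.0003
twist [ 0.035  0.067 -0.001] shift now mm [ 54.7  -9.4 121. ] shift after twist mm [ 46.5  -5.1 124.7]
```

View pics/w8.png

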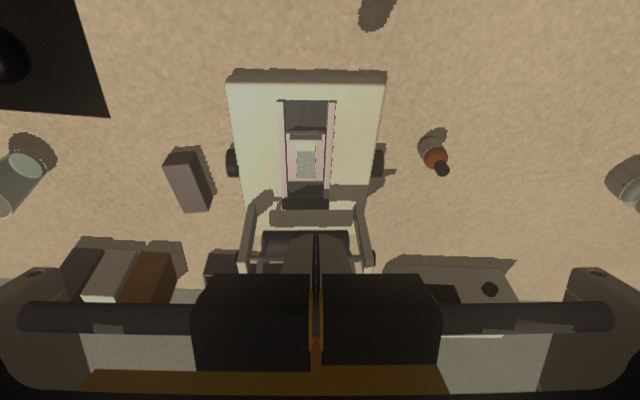

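Shield is up at 1.70 rad and stays. Wrist image: carrier between the rails at about (305,155), tab edge at row ≈131, end stop at row ≈203, bystanders in place.

```bash
python3 - <<'E'
from h import *
z=np.load("w8.npz",allow_pickle=True); p,d,i=z["p"],z["d"],z["i"].item()
v=np.arange(78,215,3); P,_=pts(i,d,np.c_[np.full(len(v),305),v])
for a,b,c in zip(v,P.round(4),p[v,305]): print(a,b,c,end="; ")
print()
print("front",ray(i,[[230,84],[384,84]],.03),"rail ends",ray(i,[[278,101],[335,101]],.036))
g=cv2.cvtColor(p,cv2.COLOR_RGB2GRAY); print(g[136,270:345]); 
E
```

```text
78 [ 0.4659 -0.0782  0.0145] [97 88 73]; 81 [ 0.4664 -0.0782  0.0229] [96 87 72]; 84 [ 0.4685 -0.078   0.0269] [165 148 122]; 87 [ 0.4711 -0.0778  0.0293] [180 181 153]; 90 [ 0.4747 -0.0774  0.0292] [181 180 154]; 93 [ 0.478  -0.0771  0.0299] [181 181 153]; 96 [ 0.4814 -0.0767  0.0303] [179 179 150]; 99 [ 0.4853 -0.0763  0.0298] [178 179 152]; 102 [ 0.4888 -0.076   0.0303] [82 76 68]; 105 [ 0.4928 -0.0756  0.0298] [84 77 69]; 108 [ 0.4966 -0.0752  0.0298] [83 76 67]; 111 [ 0.5008 -0.0748  0.0291] [84 77 69]; 114 [ 0.5046 -0.0744  0.0293] [84 78 69]; 117 [ 0.5081 -0.0741  0.0304] [82 76 68]; 120 [ 0.513  -0.0736  0.0286] [83 76 69]; 123 [ 0.5161 -0.0733  0.0305] [83 76 69]; 126 [ 0.5209 -0.0728  0.0292] [80 73 66]; 129 [ 0.5247 -0.0724  0.03  ] [58 54 46]; 132 [ 0.5275 -0.0721  0.0326] [92 82 73]; 135 [ 0.5264 -0.0723  0.0422] [90 81 73]; 138 [ 0.5269 -0.0723  0.0488] [89 81 72]; 141 [ 0.5279 -0.0723  0.0544] [180 173 158]; 144 [ 0.5402 -0.0709  0.0405] [179 180 152]; 147 [ 0.5455 -0.0704  0.0391] [180 180 152]; 150 [ 0.5504 -0.0699  0.0384] [173 174 147]; 153 [ 0.5549 -0.0694  0.0385
[... 664 characters left out ...]
9 45 38]; 201 [ 0.636  -0.0614  0.0412] [50 46 39]; 204 [ 0.6373 -0.0613  0.0464] [52 48 42]; 207 [ 0.6422 -0.0608  0.0476] [48 44 39]; 210 [ 0.6645 -0.0584  0.03  ] [95 86 71]; 213 [ 0.6711 -0.0578  0.0298] [95 85 70]; 
front [[ 0.47634909 -0.16360954  0.03      ]
 [ 0.45704534  0.01316317  0.03      ]] rail ends [[ 0.4884803  -0.10784616  0.036     ]
 [ 0.48133741 -0.04128137  0.036     ]]
[177 176 177 177 176 176 175 175 175 172 172 169 170 167 117  78 165 174
 174 149  91  81  81  81  81  81  80  81  82  81  80  81  82  81  81  81
  81  82  80  80  82  81  80  81  81  82  81  82  81  81  81 103 164 167
 164  80 118 164 167 159 159 162 157 106 168 171 169 171 169 169 168 169
 167 168 169]
```

Depth profile: tab face x=0.527, stop face x=0.636 (stage front 0.466, i.e. 170 mm apart as given), so about 33 mm to go. Descending in front of the tab.

```bash
python3 -m pendant '[{"translation":[0,0,0],"twist":[0.02,0.07,0],"grip":-1},{"translation":[0,0,0],"twist":[0.02,0.07,0],"grip":-1},{"translation":[8,-1,18],"twist":[0,0,0],"grip":-1},{"translation":[8,-1,18],"twist":[0,0,0],"grip":-1},{"translation":[8,-1,18],"twist":[0,0,0],"grip":-1},{"translation":[8,-1,18],"twist":[0,0,0],"grip":-1},{"translation":[8,-1,18],"twist":[0,0,0],"grip":-1},{"translation":[0,0,0],"twist":[0,0,0],"grip":-1},{"translation":[0,0,0],"twist":[0,0,0],"grip":-1},{"translation":[0,0,0],"twist":[0,0,0],"grip":-1}]'
python3 - <<'E'
from h import *
todo([.487,-.0745,.044],15,6.2)
E
```

```text
t: 18.8
tool_pos: [0.4778, -0.0777, 0.1348]
orientation: [-0.155, 2.864, 0.009]
force: [-0.3, 0.3, -0.6]
opening: 0.0008
t 18.8 tcp [ 0.4778 -0.0777  0.1348] x [-0.957 -0.105 -0.27 ] y [-0.107  0.994 -0.008] z [ 0.269  0.021 -0.963] q [-0.37 -0.48  2.15  0.12  1.23 -2.07] F [-0.3  0.3 -0.6] op 0.0008
twist [-0.008  0.012  0.001] shift now mm [15.4  3.  89.9] shift after twist mm [14.4  2.2 90.1]
```

```bash
python3 -m pendant '[{"translation":[2,0,13],"twist":[0,0,0],"grip":-1},{"translation":[2,0,13],"twist":[0,0,0],"grip":-1},{"translation":[2,0,13],"twist":[0,0,0],"grip":-1},{"translation":[2,1,13],"twist":[0,0,0],"grip":-1},{"translation":[2,1,13],"twist":[0,0,0],"grip":-1},{"translation":[2,1,10],"twist":[0,0,0],"grip":-1},{"translation":[2,0,8],"twist":[0,0,0],"grip":-1},{"translation":[0,0,0],"twist":[0,0,0],"grip":-1},{"translation":[0,0,0],"twist":[0,0,0],"grip":-1},{"translation":[0,0,0],"twist":[0,0,0],"grip":-1}]'
python3 - <<'E'
from h import *
todo([.512,-.0715,.044],15,6.2)
E
```

```text
t: 19.8
tool_pos: [0.4896, -0.0749, 0.047]
orientation: [-0.156, 2.859, 0.007]
force: [0.2, 0.1, 0.5]
opening: 0.0003
t 19.8 tcp [ 0.4896 -0.0749  0.047 ] x [-0.956 -0.106 -0.274] y [-0.107  0.994 -0.01 ] z [ 0.274  0.019 -0.962] q [-0.35 -0.36  2.22  0.13  1.02 -2.08] F [0.2 0.1 0.5] op 0.0003
twist [-0.01   0.016  0.002] shift now mm [-20.9   1.    9.1] shift after twist mm [-21.    0.9   8.8]
```

```bash
python3 -m pendant '[{"translation":[-5,0,2],"twist":[0,0,0],"grip":-1},{"translation":[-5,0,2],"twist":[0,0,0],"grip":-1},{"translation":[-5,0,1],"twist":[0,0,0],"grip":-1},{"translation":[-5,0,1],"twist":[0,0,0],"grip":-1},{"translation":[-5,0,1],"twist":[0,0,0],"grip":-1},{"translation":[-5,0,1],"twist":[0,0,0],"grip":-1},{"translation":[-5,0,1],"twist":[0,0,0],"grip":-1},{"translation":[-5,0,1],"twist":[0,0,0],"grip":-1},{"translation":[0,0,0],"twist":[0,0,0],"grip":-1},{"translation":[0,0,0],"twist":[0,0,0],"grip":-1}]'
cat >> h.py <<'E'
def gap(): # profile of carrier/stop along the axis from wrist depth
    i,p,d=cam("wrist"); O=np.array([.636,-.0613]); y=np.radians(6.2); c,s=np.cos(y),np.sin(y)
    U,V=np.meshgrid(np.arange(200,420),np.arange(40,300)); P,z=pts(i,d,np.c_[U.ravel(),V.ravel()]); q=(P[:,:2]-O)@np.array([[c,-s],[s,c]])*1e3
    k=(z>0)&(abs(q[:,1])<12)&(q[:,0]>-130)&(q[:,0]<25); 
    for a in range(-130,24,4):
        m=k&(q[:,0]>=a)&(q[:,0]<a+4)
        if m.any(): print(a,(np.percentile(P[m,2],[10,50,90])*1e3).round(0),m.sum(),end="; ")
    print(); return i,p,d
E
python3 - <<'E'
from h import *
todo([.551,-.0675,.044],15,6.2); gap()
E
```

```text
t: 20.8
tool_pos: [0.5367, -0.0706, 0.0511]
orientation: [-0.156, 2.856, 0.004]
force: [-0.6, 0.2, 0.4]
opening: 0.0002
t 20.8 tcp [ 0.5367 -0.0706  0.0511] x [-0.955 -0.107 -0.278] y [-0.107  0.994 -0.012] z [ 0.277  0.018 -0.961] q [-0.3  -0.22  2.11  0.12  0.99 -2.03] F [-0.6  0.2  0.4] op 0.0002
twist [-0.012  0.02   0.003] shift now mm [-12.    1.6  10.9] shift after twist mm [-12.2   1.5  10.6]
-130 [ 30. 117. 123.] 861; -126 [ 30. 104. 112.] 814; -122 [30. 90. 98.] 627; -118 [29. 30. 88.] 231; -114 [30. 39. 52.] 484; -110 [33. 47. 54.] 449; -98 [38. 39. 40.] 44; -94 [38. 39. 40.] 138; -90 [38. 39. 39.] 137; -86 [38. 39. 39.] 122; -82 [38. 39. 39.] 39;
```

```bash
cat >> h.py <<'E'
def prof(name="side",w=8):
    i,p,d=cam(name); O=np.array([.636,-.0613]); y=np.radians(6.2); c,s=np.cos(y),np.sin(y)
    U,V=np.meshgrid(np.arange(255,400),np.arange(150,275)); uv=np.c_[U.ravel(),V.ravel()]; P,z=pts(i,d,uv); q=(P[:,:2]-O)@np.array([[c,-s],[s,c]])*1e3
    k=(z>0)&(abs(q[:,1]+10)<w)&(P[:,2]<.1)
    for a in range(-170,24,4):
        m=k&(q[:,0]>=a)&(q[:,0]<a+4)
        if m.any(): print(a,P[m,2].mean().round(3),p[uv[m,1],uv[m,0]].mean(0).astype(int),m.sum(),end="; ")
    print(); return i,p,d
E
python3 - <<'E'
from h import *
i,p,d=prof(); cv2.imwrite("pics/s9.png",cv2.resize(p[150:260,260:380,::-1],None,fx=5,fy=5,interpolation=cv2.INTER_CUBIC))
E
```

```text
-170 0.015 [87 81 65] 10; -166 0.029 [123 116  92] 4; -162 0.029 [183 172 137] 5; -158 0.031 [192 177 142] 4; -154 0.029 [144 133 107] 5; -150 0.03 [43 41 37] 4; -146 0.029 [63 60 54] 2; -142 0.029 [76 69 64] 4; -138 0.03 [80 75 67] 3; -134 0.029 [100  91  83] 4; -130 0.03 [99 92 83] 4; -126 0.052 [81 75 66] 3; -122 0.064 [109 101  83] 11; -118 0.045 [98 91 80] 4; -114 0.051 [83 75 65] 10; -110 0.056 [115 106  91] 15; -106 0.097 [171 157 125] 2; -102 0.038 [171 158 135] 3; -98 0.037 [195 179 155] 5; -94 0.037 [189 175 150] 5; -90 0.039 [182 171 144] 3; -86 0.036 [173 164 143] 4; -82 0.039 [167 160 141] 5; -78 0.037 [159 147 133] 1; -74 0.037 [163 159 137] 2; -70 0.037 [176 165 146] 4; -66 0.037 [164 156 137] 4; -62 0.036 [164 153 137] 3; -58 0.037 [170 162 142] 3; -54 0.037 [169 161 143] 4; -50 0.037 [162 154 135] 3; -46 0.039 [153 147 128] 4; -42 0.038 [182 179 155] 1; -38 0.038 [173 161 143] 4; -34 0.035 [135 123 110] 2; -30 0.029 [130 117 107] 2; -26 0.03 [84 77 69] 4; -22 0.03 [69 62 57] 2; -18 0.029 [68 64 58] 4; -14 0.029 [74 67 59] 2; -10 0.03 [49 44 41] 4; -6 0.034 [55 51 45] 4; -2 0.038 [31 28 26] 14; 2 0.047 [31 27 25] 5; 6 0.044 [52 49 41] 1; 10 0.046 [112 105  86] 2; 22 0.029 [213 198 159] 1;
```

The carrier has not moved yet (back edge still 33 mm short), and the finger sits just before the tab, slightly high. Lower 6 mm and push on.

```bash
python3 -m pendant '[{"translation":[4,0,4],"twist":[0,0,0],"grip":-1},{"translation":[0,0,4],"twist":[0,0,0],"grip":-1},{"translation":[0,0,0],"twist":[0,0,0],"grip":-1},{"translation":[-4,0,1],"twist":[0,0,0],"grip":-1},{"translation":[-4,0,1],"twist":[0,0,0],"grip":-1},{"translation":[-4,0,1],"twist":[0,0,0],"grip":-1},{"translation":[-4,0,1],"twist":[0,0,0],"grip":-1},{"translation":[-4,0,1],"twist":[0,0,0],"grip":-1},{"translation":[-4,0,1],"twist":[0,0,0],"grip":-1},{"translation":[0,0,0],"twist":[0,0,0],"grip":-1}]'
python3 - <<'E'
from h import *
where(); prof()
E
```

```text
t: 21.9
tool_pos: [0.5616, -0.0682, 0.0426]
orientation: [-0.155, 2.855, 0.004]
force: [0.2, 0.5, -0.2]
opening: 0.0004
t 21.9 tcp [ 0.5616 -0.0682  0.0426] x [-0.955 -0.106 -0.278] y [-0.107  0.994 -0.012] z [ 0.278  0.018 -0.96 ] q [-0.28 -0.14  2.05  0.12  0.96 -2.01] F [ 0.2  0.5 -0.2] op 0.0004
-170 0.021 [114 104  84] 11; -166 0.029 [174 162 129] 4; -162 0.028 [199 184 148] 4; -158 0.029 [202 187 149] 3; -154 0.029 [144 133 107] 4; -150 0.03 [49 44 40] 4; -146 0.029 [39 38 31] 4; -142 0.029 [26 29 25] 2; -138 0.03 [53 48 44] 4; -134 0.029 [73 69 61] 5; -130 0.029 [65 59 56] 2; -126 0.03 [40 37 34] 3; -122 0.029 [56 50 46] 1; -118 0.029 [53 48 42] 5; -114 0.039 [73 66 60] 8; -110 0.041 [101  93  83] 11; -106 0.035 [183 165 149] 1; -102 0.061 [148 136 115] 5; -98 0.06 [151 140 117] 12; -94 0.071 [151 137 114] 9; -90 0.067 [153 140 117] 9; -86 0.069 [151 140 117] 10; -82 0.06 [167 156 133] 5; -78 0.037 [167 159 140] 5; -74 0.037 [183 170 151] 4; -70 0.038 [160 155 135] 2; -66 0.037 [176 165 146] 3; -62 0.037 [170 159 140] 4; -58 0.037 [172 165 144] 4; -54 0.037 [166 159 139] 7; -50 0.039 [162 155 134] 3; -46 0.038 [154 148 130] 4; -42 0.038 [184 173 152] 4; -38 0.037 [170 156 141] 2; -30 0.03 [118 107  96] 3; -26 0.029 [88 80 74] 2; -22 0.03 [94 85 77] 3; -18 0.029 [62 57 52] 4; -14 0.028 [70 64 58] 3; -10 0.029 [57 50 46] 3; -6 0.029 [23 21 22] 3; -2 0.038 [39 35 33] 15; 2 0.046 [26 24 24] 5; 6 0.047 [66 59 51] 3; 10 0.046 [129 119  95] 1;
```

```bash
python3 - <<'E'
from h import *
x,M=where()
for n in("side","scene"):
    i,p,d=cam(n); U,V=np.meshgrid(np.arange(250,400),np.arange(130,275)); uv=np.c_[U.ravel(),V.ravel()]; P,z=pts(i,d,uv)
    L=(P-x)@M*1e3   # tool frame mm
    k=(z>0)&(abs(L[:,0])<20)&(abs(L[:,1])<25)&(L[:,2]<15)&(L[:,2]>-90)&(P[:,2]>.042)
    o=np.argsort(-L[k,2]); print(n,k.sum()); print(np.c_[L[k][o][:22],P[k][o][:22]*1e3].round(0).astype(int).tolist())
    if n=="side": cv2.imwrite("pics/s10.png",cv2.resize(p[150:260,260:380,::-1],None,fx=5,fy=5,interpolation=cv2.INTER_CUBIC))
E
```

```text
t 21.95 tcp [ 0.5613 -0.0682  0.0425] x [-0.955 -0.106 -0.278] y [-0.107  0.994 -0.012] z [ 0.278  0.018 -0.96 ] q [-0.28 -0.14  2.05  0.12  0.96 -2.01] F [ 1.2 -0.8  0.5] op 0.0003
side 39
[[-17, -10, 5, 580, -76, 43], [-3, -7, -36, 555, -76, 78], [8, 6, -38, 543, -63, 77], [8, -1, -39, 543, -71, 78], [6, -12, -40, 546, -81, 80], [8, -9, -40, 543, -79, 79], [8, 3, -44, 541, -66, 83], [5, -13, -45, 545, -82, 84], [-4, -16, -45, 555, -84, 87], [3, -16, -45, 548, -85, 85], [-2, -14, -45, 552, -83, 87], [8, -12, -46, 542, -82, 84], [-9, -15, -46, 559, -83, 89], [9, -7, -47, 541, -76, 85], [-6, -14, -47, 555, -82, 90], [9, 6, -47, 539, -64, 85], [1, -14, -48, 548, -83, 88], [-3, -14, -49, 552, -82, 90], [5, -15, -50, 544, -84, 89], [8, -14, -51, 541, -84, 89], [-7, -14, -51, 555, -82, 94], [8, 13, -51, 538, -57, 89]]
scene 121
[[-10, 7, -32, 561, -61, 75], [-14, 0, -32, 566, -68, 77], [-11, 2, -33, 562, -66, 77], [-7, 3, -33, 558, -65, 77], [-11, -4, -34, 563, -72, 78], [-8, -2, -35, 560, -70, 78], [3, 13, -38, 546, -56, 78], [-11, -13, -38, 563, -80, 82], [-4, -3, -38, 555, -71, 80], [-1, 13, -38, 551, -56, 80], [-10, 11, -38, 559, -56, 82], [-13, -4, -39, 564, -71, 84], [-9, -9, -40, 560, -77, 83], [-12, 7, -41, 561, -60, 85], [-12, 0, -41, 561, -67, 85], [-10, 17, -42, 558, -51, 85], [5, 16, -43, 543, -54, 82], [-8, 13, -44, 555, -55, 86], [0, 15, -44, 548, -54, 84], [-11, -8, -45, 561, -76, 89], [-12, -1, -45, 561, -69, 89], [-6, 16, -45, 553, -52, 87]]
```

View pics/s10.png

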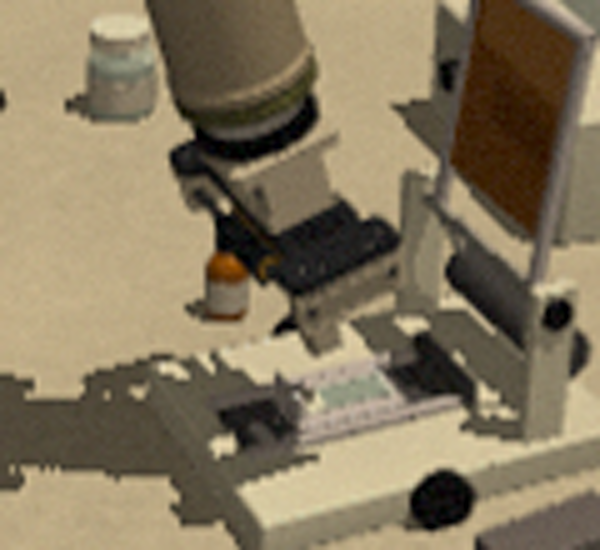

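Key find: the fingertip in both depth views lies about 34 mm behind the reported TCP (the picture shows it hovering over the carrier near (320,345), shield up at right, carrier untouched). I'll use the measured tip: move back at this height and re-measure before descending.

```bash
python3 -m pendant '[{"translation":[13,0,-4],"twist":[0,0,0],"grip":-1},{"translation":[13,0,-4],"twist":[0,0,0],"grip":-1},{"translation":[13,0,-4],"twist":[0,0,0],"grip":-1},{"translation":[13,0,-4],"twist":[0,0,0],"grip":-1},{"translation":[2,0,6],"twist":[0,0,0],"grip":-1},{"translation":[2,0,6],"twist":[0,0,0],"grip":-1},{"translation":[0,0,0],"twist":[0,0,0],"grip":-1},{"translation":[0,0,0],"twist":[0,0,0],"grip":-1},{"translation":[0,0,0],"twist":[0,0,0],"grip":-1},{"translation":[0,0,0],"twist":[0,0,0],"grip":-1}]'
cat >> h.py <<'E'
def tip():
    x,M=where()
    for n in("side","scene"):
        i,p,d=cam(n); U,V=np.meshgrid(np.arange(250,400),np.arange(130,275)); P,z=pts(i,d,np.c_[U.ravel(),V.ravel()])
        L=(P-x)@M*1e3; k=(z>0)&(abs(L[:,0])<18)&(abs(L[:,1])<18)&(L[:,2]<5)&(L[:,2]>-60)&(P[:,2]>.041)
        o=np.argsort(-L[k,2])[:14]; print(n,k.sum(),np.c_[L[k][o],P[k][o]*1e3].round(0).astype(int).tolist(),"x range",np.percentile(L[k,0],[3,97]).round(1))
E
python3 - <<'E'
from h import *
tip(); todo([.5095,-.0735,.0114],16,6.2)
E
```

```text
t: 23.05
tool_pos: [0.5051, -0.0742, 0.029]
orientation: [-0.155, 2.856, 0.004]
force: [0.4, 0.5, 0.1]
opening: 0.0007
t 23.05 tcp [ 0.5051 -0.0742  0.029 ] x [-0.955 -0.106 -0.278] y [-0.107  0.994 -0.012] z [ 0.277  0.018 -0.961] q [-0.33 -0.28  2.2   0.13  0.97 -2.08] F [0.4 0.5 0.1] op 0.0007
side 33 [[-8, -5, -34, 504, -79, 64], [0, -7, -36, 496, -82, 64], [8, 6, -36, 487, -69, 62], [8, -10, -39, 488, -86, 64], [9, -7, -42, 486, -83, 67], [-3, -13, -43, 497, -87, 71], [-9, -15, -44, 503, -89, 74], [8, 1, -44, 485, -75, 69], [8, -6, -45, 486, -82, 70], [0, -13, -45, 494, -88, 72], [5, -16, -45, 489, -91, 71], [-4, -12, -46, 498, -86, 74], [8, -14, -46, 487, -90, 71], [-6, -15, -46, 500, -90, 75]] x range [-9.4  8.6]
scene 46 [[-9, 1, -31, 505, -73, 61], [-5, -17, -33, 503, -91, 62], [-3, 11, -35, 497, -64, 64], [-12, 3, -36, 506, -71, 67], [-13, 10, -36, 506, -63, 67], [-8, -3, -37, 503, -77, 67], [-3, 16, -38, 495, -59, 66], [-14, -2, -38, 508, -76, 70], [4, 13, -40, 489, -62, 67], [-12, -5, -41, 506, -79, 72], [-9, 4, -41, 502, -70, 71], [-8, -11, -42, 502, -85, 71], [-12, -11, -42, 507, -85, 73], [-16, 12, -42, 507, -61, 74]] x range [-15.5   3.5]
t 23.15 tcp [ 0.5051 -0.0742  0.029 ] x [-0.955 -0.106 -0.278] y [-0.107  0.994 -0.012] z [ 0.278  0.018 -0.961] q [-0.33 -0.28  2.2   0.13  0.97 -2.08] F [0.5 0.1 0. ] op 0.0007
twist [-0.012  0.002  0.002] shift now mm [ 0.6  0.4 18.2] shift after twist mm [ 0.6  0.2 18.2]
```

```bash
python3 -m pendant '[{"translation":[0,0,6],"twist":[0,0,0],"grip":-1},{"translation":[0,0,5],"twist":[0,0,0],"grip":-1},{"translation":[0,0,5],"twist":[0,0,0],"grip":-1},{"translation":[0,0,0],"twist":[0,0,0],"grip":-1},{"translation":[-5,0,2],"twist":[0,0,0],"grip":-1},{"translation":[-5,0,1],"twist":[0,0,0],"grip":-1},{"translation":[-5,0,1],"twist":[0,0,0],"grip":-1},{"translation":[-5,0,1],"twist":[0,0,0],"grip":-1},{"translation":[-4,0,1],"twist":[0,0,0],"grip":-1},{"translation":[0,0,0],"twist":[0,0,0],"grip":-1}]'
python3 - <<'E'
from h import *
tip(); prof()
E
```

```text
t: 24.15
tool_pos: [0.537, -0.071, 0.0133]
orientation: [-0.155, 2.856, 0.004]
force: [-0.6, -0.1, 0.9]
opening: 0.0005
t 24.15 tcp [ 0.537  -0.071   0.0133] x [-0.955 -0.106 -0.278] y [-0.107  0.994 -0.012] z [ 0.277  0.018 -0.961] q [-0.3  -0.16  2.13  0.13  0.91 -2.05] F [-0.6 -0.1  0.9] op 0.0005
side 42 [[-16, -12, -24, 547, -81, 41], [-8, -16, -28, 538, -86, 43], [-7, -10, -29, 537, -81, 43], [-9, 0, -30, 537, -70, 44], [-9, -15, -31, 539, -85, 46], [-10, -6, -33, 538, -77, 48], [-8, -11, -33, 537, -81, 48], [8, -6, -35, 521, -79, 45], [-12, -12, -36, 540, -82, 51], [-9, -17, -36, 538, -87, 51], [1, -8, -37, 527, -80, 49], [9, 5, -37, 518, -68, 46], [-14, -9, -37, 541, -79, 53], [9, -4, -39, 518, -76, 48]] x range [-13.6   8.9]
scene 58 [[-15, -3, -26, 545, -73, 42], [-15, -10, -26, 545, -80, 42], [-17, 5, -26, 545, -65, 43], [-11, -9, -26, 541, -79, 42], [-14, 8, -27, 542, -62, 43], [-13, -13, -28, 543, -83, 44], [-16, 3, -29, 544, -67, 46], [-18, 18, -29, 544, -52, 46], [-11, -17, -31, 541, -87, 46], [-13, -8, -31, 542, -78, 47], [-15, 1, -32, 543, -69, 49], [-17, 16, -33, 54
[... 585 characters left out ...]
4 0.037 [187 167 148] 1; -90 0.037 [167 153 136] 4; -86 0.038 [195 182 152] 3; -82 0.037 [195 181 155] 5; -78 0.039 [187 176 148] 4; -74 0.038 [171 165 144] 5; -70 0.039 [175 162 144] 4; -66 0.039 [167 159 139] 3; -62 0.037 [163 155 137] 4; -58 0.038 [162 157 137] 4; -54 0.038 [167 158 139] 3; -50 0.038 [147 144 124] 2; -46 0.037 [160 155 135] 3; -42 0.037 [166 158 138] 4; -38 0.036 [193 173 156] 2; -34 0.037 [156 151 131] 5; -30 0.037 [165 162 141] 2; -26 0.036 [180 163 145] 2; -18 0.029 [122 111 100] 3; -14 0.029 [67 62 57] 4; -10 0.03 [42 40 37] 5; -6 0.032 [56 51 44] 4; -2 0.038 [33 30 26] 12; 2 0.043 [29 23 24] 4; 6 0.047 [73 68 57] 5; 10 0.045 [101  94  73] 2; 22 0.029 [212 198 158] 1;
```

The carrier is moving (back edge from −34 to about −24 mm). Continue.

```bash
python3 -m pendant '[{"translation":[-4,0,1],"twist":[0,0,0],"grip":-1},{"translation":[-4,0,1],"twist":[0,0,0],"grip":-1},{"translation":[-4,0,1],"twist":[0,0,0],"grip":-1},{"translation":[-4,0,1],"twist":[0,0,0],"grip":-1},{"translation":[-2,0,1],"twist":[0,0,0],"grip":-1},{"translation":[-2,0,1],"twist":[0,0,0],"grip":-1},{"translation":[-2,0,0],"twist":[0,0,0],"grip":-1},{"translation":[-2,0,1],"twist":[0,0,0],"grip":-1},{"translation":[0,0,0],"twist":[0,0,0],"grip":-1},{"translation":[0,0,0],"twist":[0,0,0],"grip":-1}]'
python3 - <<'E'
from h import *
where(); prof()
E
```

```text
t: 25.3
tool_pos: [0.5599, -0.0681, 0.0119]
orientation: [-0.156, 2.863, 0.006]
force: [-1.5, 0.4, 0.8]
opening: 0.0007
t 25.3 tcp [ 0.5599 -0.0681  0.0119] x [-0.957 -0.106 -0.271] y [-0.107  0.994 -0.011] z [ 0.27   0.019 -0.963] q [-0.28 -0.08  2.06  0.12  0.91 -2.02] F [-1.5  0.4  0.8] op 0.0007
-170 0.016 [91 85 67] 6; -166 0.029 [93 84 69] 3; -162 0.029 [111 103  81] 2; -158 0.028 [137 126 102] 4; -154 0.029 [192 176 142] 4; -150 0.029 [107 100  82] 4; -146 0.028 [63 58 53] 4; -142 0.029 [62 58 53] 2; -138 0.029 [44 40 36] 4; -134 0.029 [39 37 35] 3; -130 0.031 [56 52 45] 3; -126 0.029 [77 71 66] 3; -122 0.031 [70 65 58] 3; -118 0.03 [42 37 33] 3; -114 0.029 [67 61 55] 4; -110 0.03 [68 64 58] 3; -106 0.03 [72 68 61] 4; -102 0.043 [78 69 58] 5; -98 0.05 [93 84 69] 14; -94 0.052 [112  99  84] 6; -90 0.047 [102  92  77] 7; -86 0.054 [115 103  85] 7; -82 0.037 [80 73 64] 7; -78 0.041 [91 84 75] 14; -74 0.042 [158 146 132] 6; -70 0.036 [185 168 149] 1; -66 0.037 [183 169 146] 4; -62 0.037 [180 167 143] 2; -58 0.036 [187 170 147] 3; -54 0.037 [184 170 148] 6; -50 0.038 [172 167 144] 2; -46 0.037 [185 172 154] 4; -42 0.037 [155 155 133] 2; -38 0.037 [172 162 142] 5; -34 0.038 [142 141 122] 3; -30 0.037 [172 164 145] 2; -26 0.038 [169 162 141] 5; -22 0.037 [164 156 138] 3; -18 0.038 [162 156 137] 6; -14 0.039 [168 162 143] 2; -10 0.038 [150 145 128] 3; -6 0.04 [74 70 64] 6; -2 0.041 [42 38 34] 8; 2 0.046 [27 27 23] 2; 6 0.046 [40 38 32] 3; 10 0.045 [114 106  84] 2; 22 0.028 [214 198 159] 1;
```

```bash
python3 -m pendant '[{"translation":[-2,0,1],"twist":[0,0,0],"grip":-1},{"translation":[-2,0,0],"twist":[0,0,0],"grip":-1},{"translation":[-2,0,1],"twist":[0,0,0],"grip":-1},{"translation":[-2,0,0],"twist":[0,0,0],"grip":-1},{"translation":[-2,0,1],"twist":[0,0,0],"grip":-1},{"translation":[-2,0,0],"twist":[0,0,0],"grip":-1},{"translation":[-2,0,1],"twist":[0,0,0],"grip":-1},{"translation":[-2,0,0],"twist":[0,0,0],"grip":-1},{"translation":[-2,0,0],"twist":[0,0,0],"grip":-1},{"translation":[-2,0,0],"twist":[0,0,0],"grip":-1}]'
python3 -m pendant '[{"translation":[-3,0,1],"twist":[0,0,0],"grip":-1},{"translation":[-3,0,1],"twist":[0,0,0],"grip":-1},{"translation":[-3,0,1],"twist":[0,0,0],"grip":-1},{"translation":[-3,0,0],"twist":[0,0,0],"grip":-1},{"translation":[-3,0,1],"twist":[0,0,0],"grip":-1},{"translation":[-3,0,0],"twist":[0,0,0],"grip":-1},{"translation":[-3,0,1],"twist":[0,0,0],"grip":-1},{"translation":[-3,0,0],"twist":[0,0,0],"grip":-1},{"translation":[-3,0,1],"twist":[0,0,0],"grip":-1},{"translation":[-3,0,1],"twist":[0,0,0],"grip":-1}]'
```

```text
t: 26.35
tool_pos: [0.5588, -0.0678, 0.007]
orientation: [-0.164, 2.908, 0.008]
force: [-18.3, -3.9, 14.7]
opening: 0.0007
t: 27.35
tool_pos: [0.5562, -0.0671, -0.0027]
orientation: [-0.173, 2.977, 0.013]
force: [-23.9, -2.1, 18.8]
opening: 0.0004
```

Stalled against the stop with ~24 N: home. Retreat back, then up.

```bash
python3 -m pendant '[{"translation":[4,0,-3],"twist":[0,0,0],"grip":-1},{"translation":[8,0,-3],"twist":[0,0,0],"grip":-1},{"translation":[10,0,-4],"twist":[0,0,0],"grip":-1},{"translation":[10,0,-4],"twist":[0,0,0],"grip":-1},{"translation":[5,0,-15],"twist":[0,0,0],"grip":-1},{"translation":[5,0,-25],"twist":[0,0,0],"grip":-1},{"translation":[5,0,-25],"twist":[0,0,0],"grip":-1},{"translation":[5,0,-25],"twist":[0,0,0],"grip":-1},{"translation":[5,0,-25],"twist":[0,0,0],"grip":-1},{"translation":[0,0,0],"twist":[0,0,0],"grip":-1}]'
python3 - <<'E'
from h import *
where(); shield(); prof(); prof("scene")
i,p,d=cam("wrist"); np.savez('w12.npz',p=p,d=d,i=np.array(i,dtype=object))
O=np.array([.636,-.0613]); y=np.radians(6.2); c,s=np.cos(y),np.sin(y)
U,V=np.meshgrid(np.arange(200,420),np.arange(20,300)); uv=np.c_[U.ravel(),V.ravel()]; P,z=pts(i,d,uv); q=(P[:,:2]-O)@np.array([[c,-s],[s,c]])*1e3
k=(z>0)&(abs(q[:,1]-5)<14)&(P[:,2]<.07)
for a in range(-110,14,2):
    m=k&(q[:,0]>=a)&(q[:,0]<a+2)
    if m.any(): print(a,P[m,2].mean().round(3),p[uv[m,1],uv[m,0]].mean(0).astype(int)[0],end="; ")
E
```

```text
t: 28.35
tool_pos: [0.4767, -0.0759, 0.1199]
orientation: [-0.173, 2.97, 0.012]
force: [1.4, -0.2, 0.3]
opening: 0.0006
t 28.35 tcp [ 0.4767 -0.0759  0.1199] x [-0.979 -0.115 -0.166] y [-0.116  0.993 -0.001] z [ 0.165  0.018 -0.986] q [-0.32 -0.35  2.06  0.07  1.28 -2.03] F [ 1.4 -0.2  0.3] op 0.0006
shield n 737 c [ 0.677 -0.055  0.225] normal [ 0.987  0.095 -0.129] angle -1.7 resid mm 1.3 z range 0.16 0.288
-170 0.02 [138 129 103] 8; -166 0.029 [207 195 154] 2; -162 0.029 [214 199 159] 5; -158 0.031 [213 198 158] 3; -154 0.029 [195 180 144] 4; -150 0.029 [91 84 73] 4; -146 0.029 [87 83 74] 4; -142 0.03 [71 66 61] 3; -138 0.03 [99 89 81] 3; -134 0.03 [87 82 74] 4; -130 0.029 [82 75 68] 3; -126 0.028 [82 75 69] 2; -122 0.03 [84 79 73] 3; -118 0.03 [89 83 74] 4; -114 0.03 [77 72 65] 3; -110 0.03 [99 91 82] 3; -106 0.03 [69 63 58] 4; -102 0.03 [110 102  93] 3; -98 0.031 [81 74 67] 3; -94 0.03 [91 85 76] 3; -90 0.029 [95 87 80] 3; -86 0.03 [78 74 65] 4; -82 0.042 [73 69 63] 2; -78 0.04 [84 77 69] 12; -74 0.045 [160 149 132] 7; -70 0.036 [195 176 157] 1; -66 0.039 [172 161 136] 2; -62 0.
[... 684 characters left out ...]
 -138 0.027 [72 68 63] 6; -134 0.028 [71 66 62] 1; -130 0.027 [70 66 62] 5; -126 0.026 [70 66 62] 1; -122 0.027 [70 67 62] 3; -118 0.03 [71 67 62] 3; -114 0.026 [71 66 62] 1; -110 0.028 [70 65 61] 3; -106 0.028 [72 67 63] 3; -102 0.027 [75 70 65] 1; -98 0.03 [84 80 74] 3; -94 0.029 [101  95  88] 4; -74 0.043 [152 145 132] 5; -70 0.04 [147 139 128] 7; -66 0.039 [167 161 146] 1; -62 0.034 [170 165 148] 2; -58 0.033 [165 162 143] 3; -54 0.036 [138 134 118] 3; -50 0.035 [112 111  96] 2; -6 0.037 [107 102  92] 3; 2 0.044 [81 76 67] 2; 6 0.045 [54 51 45] 2; 10 0.038 [45 43 39] 4; 14 0.04 [37 36 33] 5; 
-110 0.03 73; -108 0.03 73; -106 0.03 73; -104 0.03 72; -102 0.03 72; -100 0.03 69; -98 0.03 56;
```

Shield still 1.70 rad; tab face now ~76 mm from the stop face with no visible gap. I'll raise to the earlier viewing pose for a finer wrist measurement.

```bash
python3 -m pendant '[{"translation":[-4,0,-22],"twist":[0,0,0],"grip":-1},{"translation":[-4,0,-22],"twist":[0,0,0],"grip":-1},{"translation":[-4,0,-22],"twist":[0,0,0],"grip":-1},{"translation":[-4,0,-22],"twist":[0,0,0],"grip":-1},{"translation":[-4,0,-20],"twist":[0,0,0],"grip":-1},{"translation":[0,0,0],"twist":[0,-0.12,0],"grip":-1},{"translation":[0,0,0],"twist":[0,-0.12,0],"grip":-1},{"translation":[0,0,0],"twist":[0,0,0],"grip":-1},{"translation":[0,0,0],"twist":[0,0,0],"grip":-1},{"translation":[0,0,0],"twist":[0,0,0],"grip":-1}]'
python3 - <<'E'
from h import *
where()
i,p,d=cam("wrist"); save(p,"w13.png")
U,V=np.meshgrid(np.arange(240,380),np.arange(60,235)); uv=np.c_[U.ravel(),V.ravel()]; P,z=pts(i,d,uv)
O=np.array([.636,-.0613]); y=np.radians(6.2); c,s=np.cos(y),np.sin(y); q=(P[:,:2]-O)@np.array([[c,-s],[s,c]])*1e3
for off in(-15,0,15):
    k=(z>0)&(abs(q[:,1]-off)<4)&(P[:,2]<.07); print("\noff",off)
    for a in list(range(-86,-68,2))+list(range(-14,14,1)):
        m=k&(q[:,0]>=a)&(q[:,0]<a+(1 if a>-20 else 2))
        if m.any(): print(a,P[m,2].mean().round(3),p[uv[m,1],uv[m,0]].mean(0).astype(int)[0],end="; ")
f=(z>0)&(abs(q[:,1])<15)&(P[:,2]>.041)&(P[:,2]<.052)&(q[:,0]<-60)&(q[:,0]>-90); print("\ntab face",np.median(q[f,0]),f.sum())
f=(z>0)&(abs(q[:,1])<25)&(P[:,2]>.041)&(P[:,2]<.046)&(abs(q[:,0])<15); print("stop face",np.median(q[f,0]),f.sum())
E
```

```text
t: 29.55
tool_pos: [0.4725, -0.0716, 0.208]
orientation: [-0.157, 2.765, 0.054]
force: [0.3, -0.5, -0.1]
opening: 0.0009
t 29.55 tcp [ 0.4725 -0.0716  0.208 ] x [-0.925 -0.102 -0.365] y [-0.117  0.993  0.017] z [ 0.36   0.058 -0.931] q [-0.44 -0.65  2.14  0.21  1.34 -2.14] F [ 0.3 -0.5 -0.1] op 0.0009

off -15
-86 0.03 75; -84 0.03 74; -82 0.03 69; -80 0.03 61; -78 0.041 83; -76 0.048 119; -74 0.054 161; -14 0.038 157; -13 0.037 153; -12 0.038 148; -11 0.038 145; -10 0.037 120; -9 0.036 87; -8 0.037 88; -7 0.038 89; -6 0.038 82; -5 0.038 83; -4 0.038 87; -3 0.038 78; -2 0.037 78; -1 0.043 45; 0 0.043 46; 2 0.048 46; 3 0.048 47; 4 0.048 47; 5 0.047 46; 
off 0
-86 0.03 74; -84 0.03 70; -82 0.03 56; -80 0.03 51; -78 0.042 86; -76 0.044 107; -74 0.054 160; -72 0.052 161; -14 0.039 130; -13 0.039 130; -12 0.04 130; -11 0.039 130; -10 0.039 130; -9 0.039 129; -8 0.039 126; -7 0.039 126; -6 0.04 112; -5 0.039 111; -4 0.037 113; -3 0.039 81; -2 0.04 61; -1 0.043 47; 0 0.042 46; 1 0.046 46; 2 0.048 50; 3 0.047 50; 4 0.048 56; 
off 15
-86 0.03 74; -84 0.03 67; -82 0.03 52; -80 0.03 50; -78 0.039 78; -76 0.045 102; -74 0.053 159; -72 0.053 161; -14 0.038 80; -13 0.039 129; -12 0.038 95; -11 0.037 83; -10 0.038 80; -9 0.039 128; -8 0.038 80; -7 0.038 91; -6 0.038 85; -5 0.038 88; -4 0.037 85; -3 0.038 79; -2 0.038 68; -1 0.042 48; 0 0.044 44; 1 0.044 45; 3 0.048 48; 4 0.048 44; 
tab face -76.25043582683801 120
stop face -0.04104885835364985 84
```

Tab face to stop face is 76.2 mm (carrier 76 mm long), and the plate runs right up to the stop: home. Fingers are clear, so I'm handing in.

```bash
python3 -c "
from h import *
shield(); where(); print(robot.close_job())"
```

```text
shield n 734 c [ 0.677 -0.055  0.225] normal [ 0.987  0.096 -0.129] angle -1.7 resid mm 1.3 z range 0.16 0.287
t 29.65 tcp [ 0.473  -0.0715  0.2085] x [-0.925 -0.103 -0.366] y [-0.117  0.993  0.017] z [ 0.361  0.059 -0.931] q [-0.44 -0.65  2.14  0.21  1.34 -2.14] F [0.2 0.2 0.1] op 0.0004
the job is handed in; nothing more can be done
None
```

The job is done and handed in at 29.7 s. I lifted the shield past its balance point with the shut fingertips, then pushed the carrier against the end stop.

**Last checks**
- **Shield:** it stands at its upper stop. The plane fit gives 1.70 rad (my script printed the sign reversed), the same from 16.7 s right up to hand-in.
- **Carrier:** the tab face is 76.2 mm from the stop face, and the carrier is 76 mm long. No gap showed at three places across its width, and the push stalled at the stop.
- **Fingers:** they are clear above the stage, with the force reading about 0.
- **Bystanders:** they looked undisturbed in the last pictures I viewed, but I did not measure their positions at the end.

**What went wrong on the way**
- **Fingertip offset:** the shut fingertips lay about 33 mm behind the reported TCP in both fixed cameras' depth images. My first pushes on the bar and the tab therefore passed over or short of them. I corrected the carrier push using the measured tip position.
- **Joint limits:** the first steep tilts ran into joint limits (joint 2 and joint 3), which pushed the tip off its path, so I used a milder tilt.
- **Final push:** it reached about 30 N at the wrist (24 N along the stage, 19 N upwards). The tip crept down about 10 mm and may have touched the stage top between the rails.

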